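# Brush out a leaning stock jar and refill it with stoppers

### The job

In the dispensary store, clean the leaning jar: take the brush from its pot and, in line with the jar, run it right down to the jar's floor three times, pulling it up each time until the bristles reach the mouth, then stand it back in its pot. After that pick up the scoop by its upright handle, tip all six rubber stoppers into the jar, and set the empty scoop down upright on the counter. Leave the two amber bottles and the carton where they stand.

Things in the scene. Friction and masses are not known exactly. Their poses are not given: they have to be found in the camera images.
- brush: Long bottle brush, loose, 250 mm, 70 g, standing head down in its pot. Origin: centre of the head's flat lower end; z runs up along the brush. Grey bristle head 38 mm diameter, z 0 to 55 mm; steel stem 8 mm diameter to z 150; round wooden handle 18 mm diameter, z 150 to 250 mm (grip near z 205, its axis along the fingers).
- brush_pot: Open round steel pot that holds the brush, fixed to the counter: outer diameter 68 mm, inner diameter 58 mm, height 85 mm, inner floor at z 6 mm. Origin: centre of its underside, z up.
- jar: White round open plastic jar, fixed in a grey steel stand (foot 150 x 120 mm), leaning 30 degrees from vertical, roughly towards the robot. Origin: centre of its underside, 38 mm above the counter; z along its axis out of the mouth; x points uphill, y is level. Outer diameter 90 mm (94 at the mouth), inner diameter 81, inner floor at z 5, mouth at z 110 mm.
- jar_mouth (a point): Centre of the jar's mouth (jar z 110 mm).
- scoop: Loose aluminium scoop, 150 g, holding the stoppers. Origin: centre of the underside of its flat floor (84 x 64 x 4 mm); z up. Walls 36 mm high (28 beside the lip), inside 56 mm wide. On its -x side a pouring lip rises 5 degrees and ends open at x -75, z 7 mm. On its +x side an upright black handle: 24 mm along x, 14 along y (grip so), z 15 to 105, centre x 54 mm.
- scoop_grip (a point): Centre of the scoop's handle at the height to grip (scoop x 54, y 0, z 80 mm).
- scoop_lip (a point): Middle of the outer edge of the scoop's pouring lip (scoop x -75, y 0, z 7 mm).
- stopper0: Black rubber bottle stopper, a cylinder 22 mm in diameter, 20 mm tall, 12 g, loose in the scoop at the start. Origin: centre of its underside.
- stopper1: Black rubber bottle stopper, a cylinder 22 mm in diameter, 20 mm tall, 12 g, loose in the scoop at the start. Origin: centre of its underside.
- stopper2: Black rubber bottle stopper, a cylinder 22 mm in diameter, 20 mm tall, 12 g, loose in the scoop at the start. Origin: centre of its underside.
- stopper3: Black rubber bottle stopper, a cylinder 22 mm in diameter, 20 mm tall, 12 g, loose in the scoop at the start. Origin: centre of its underside.
- stopper4: Black rubber bottle stopper, a cylinder 22 mm in diameter, 20 mm tall, 12 g, loose in the scoop at the start. Origin: centre of its underside.
- stopper5: Black rubber bottle stopper, a cylinder 22 mm in diameter, 20 mm tall, 12 g, loose in the scoop at the start. Origin: centre of its underside.
- bottle_a: Bystander: amber bottle with white cap, 54 mm diameter, 115 mm tall, loose. Origin: centre of its underside.
- bottle_b: Bystander: smaller amber bottle with white cap, 48 mm diameter, 100 mm tall, loose. Origin: centre of its underside.
- carton: Bystander: brown carton, 50 x 70 mm, 110 mm tall, loose. Origin: centre of its underside.
Not all that is in view belongs to the job. There is more than one size of the brush; the job needs the smaller.

How it is judged:
By the outcome, as a careful person would: the job done as asked, in the order asked, and still so for the second after the job is handed in, with the robot touching nothing.
It also fails if it takes over 72 s, if anything falls off the work surface, if the arm or the gripper's body presses on something with over 40 N, if the wrist force passes 120 N, or if a joint passes its speed limit or range.

### The arm

A 6-joint arm with a two-finger parallel gripper is mounted at the origin on the work surface. World frame = base frame: x ahead of the robot, y to its left, z up, the work surface at z = 0. Lengths are in m, angles in rad, forces in N, time in s.
With the tool pointing down it reaches from about 0.375 to 0.9 m from the base axis. Payload 3.1 kg.
Tool frame: the origin (TCP) lies midway between the tips of the shut fingers; the grasp point (between the pads) lies 19 mm behind it; z points along the fingers, y is the line along which they close (so a half turn about z gives the same grasp; the last joint's range is limited). The gripper opens to 87 mm and grips with 3 to 60 N. Pads are 19 mm wide; open, the fingers measure 117 mm over their backs; the gripper's body (75 mm by 190 mm) begins 51 mm behind the grasp point.
Start: joints at [1.149, 0.527, 1.433, -0, 1.181, -0.178], TCP at [0.15, 0.607, 0.223] pointing down, gripper open.
Joint ranges: [-3.08, 3.08], [-0.75, 2.2], [0.22, 2.44], [-1.43, 4.57], [0, 2.65], [-2.85, 2.85]. Speed limits (rad/s): [2.79, 2.79, 3.14, 3.14, 3.14, 3.14].

### API

Orientations are given as a unit quaternion [x, y, z, w].
In Python, from rig import robot gives the robot as it stands. The module is installed in compiled form; this text tells all that it offers.
- The arm moves only by the tool play_rows, never from a script. Its arguments are lists of equal length, an entry for each row: "gripper": the closure, from -1 (fully open) to 1 (shut); "delta_pos": the shift along the tool's x, y, z in cm, a list of three; "turn": the turn, a rotation vector about the tool's x, y, z in rad, a list of three. A call has 1 to 12 rows; each row is the pose to reach, as a shift and turn from the pose commanded when the call began, along the tool's axes at that moment; what a row does not reach only later rows make up. A row lasts 1/8 s, in which the tool goes at most 62.5 mm and 10.7 degrees, less where a joint would pass 70% of its speed; a pose out of reach is approached as far as the arm can. A call with a gripper value outside its range is refused whole. The fingers move at their own pace and stop on an object; "squeeze" is the grip in N (left out, the last holds). Time passes only in rows, so rows that repeat a pose let the fingers close. It gives the time, the measured TCP pose, the force, the opening and the grip force at its end, in the units of the state.
- robot.get_obs(): the state, without advancing time (a new reading comes with each control period).
- robot.camera(name): name is "scene" or "top" or "wrist"; returns a dict with "color" (384x512x3 uint8, red, green, blue), "vfov" (degrees; the focal length in pixels is half the picture's height over the tangent of half this angle, whatever the lens; pixels are square), "cx", "cy" (the principal point, pixels), "R" (3x3) and "t" (3): a world point X has camera coordinates R X + t. Camera axes: x right, y down, z forward; pixel columns grow to the right and rows downward; lengths in m; the calibration is good to about 2 mm. The wrist camera is an equidistant fisheye: a pixel r from the principal point sees the ray r / f radians off the axis. A picture is of the moment at which its call begins. There is no depth.
- robot.hand_in(): hands the job in; it is judged then, once.
The state is a dict: "time": time; "q": joint angles; "joint_velocities": joint speeds; "joint_torque": joint torques, N m; "position": TCP position; "tool_rot": TCP orientation; "ft_force": force on the tool from outside, world axes, zero at the start; "moment": the same for the moment, N m; "grip_width": finger opening in m; "grip_force": force on a finger pad.
Only numpy, scipy, OpenCV 4.12 (cv2) and the standard library are available. Lean on these libraries where they do the work, as an engineer would, in place of code of your own. Each camera call takes 0.05 s, during which the arm holds its last target. There are 200 camera calls.

## Working session

There is one attempt and no reset: what is moved stays moved. The work goes in short steps, Python scripts to look and compute and a tool call to move; the robot and the scene stay as the last step left them, time stands still between calls to the robot, and variables do not carry over. Pictures are saved under pics/ and viewed, at most 10 in all, crops included, and the job is handed in when it is done.

Besides the shell and the picture viewer there is one more tool, called after "Emit:" as name(argument=value, ...), one argument or row to a line, values as JSON. play_rows: Moves the arm, as the interface text tells. Its arguments: {"type":"object","properties":{"gripper":{"type":"array","items":{"type":"number"}},"delta_pos":{"type":"array","items":{"type":"array","items":{"type":"number"}}},"turn":{"type":"array","items":{"type":"array","items":{"type":"number"}}},"squeeze":{"type":"number"}},"required":["gripper","delta_pos","turn"]}

```bash
mkdir -p pics; python3 - <<'E'
from rig import robot
import cv2,numpy as np,pickle
d={}
for n in ["scene","top","wrist"]:
    c=robot.camera(n); d[n]=c
    print(n,c["vfov"],c["cx"],c["cy"],np.round(c["R"],3).tolist(),np.round(c["t"],3))
pickle.dump(d,open("c0.pkl","wb"))
for n in ["scene","top"]:
    cv2.imwrite(f"pics/{n}0.png",cv2.resize(d[n]["color"][:,:,::-1],(800,600),interpolation=cv2.INTER_CUBIC))
print(robot.get_obs())
E
```

```text
scene 43.22669699889642 244.67242646695487 191.15353276759873 [[0.485, 0.874, 0.005], [0.68, -0.374, -0.631], [-0.549, 0.309, -0.776]] [-0.306 -0.293  1.777]
top 42.635952127603666 253.4397915317154 191.93884749570765 [[0.02, -1.0, 0.007], [-0.986, -0.021, -0.164], [0.164, -0.003, -0.986]] [0.031 0.559 1.22 ]
wrist 65.70646984690485 256.4636858037418 192.9025306959951 [[0.24, 0.971, -0.002], [0.93, -0.229, 0.288], [0.28, -0.071, -0.957]] [-0.625 -0.035  0.392]
{'time': 0.15, 'q': array([ 1.14944670e+00,  5.28249516e-01,  1.43359784e+00, -2.83587992e-05,
        1.18137618e+00, -1.78500275e-01]), 'joint_velocities': array([-0.00145674, -0.00141291, -0.00318127,  0.0010169 ,  0.00161914,
        0.0005351 ]), 'joint_torque': array([ 6.02823529e-04, -4.40427768e+01, -1.76843905e+01,  6.33923267e-02,
        5.52541343e-02, -9.66325047e-05]), 'position': array([0.15004418, 0.60615544, 0.22180156]), 'tool_rot': array([ 1.21121122e-01,  9.92637400e-01, -7.82913087e-04, -2.28392882e-04]), 'ft_force': array([-0.38437148,  0.21900841,  0.27928611]), 'moment': array([ 0.0249097 , -0.01458862, -0.00275565]), 'grip_force': 0.0, 'grip_width': 0.08689647529423204}
```

View pics/scene0.png

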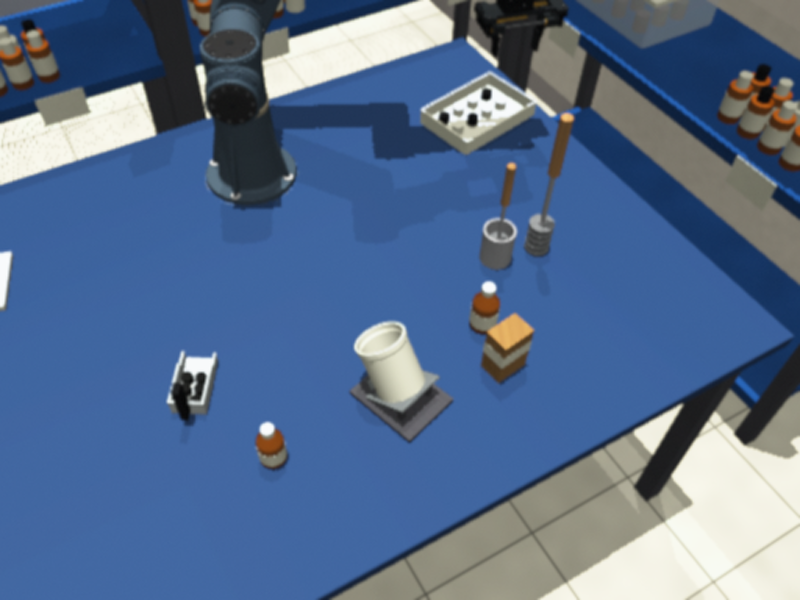

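View pics/top0.png

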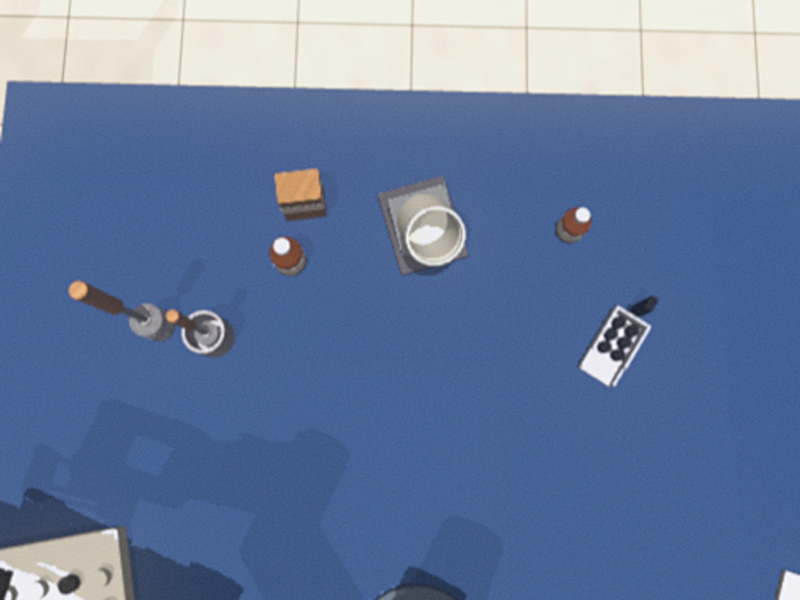

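Brush candidates: one standing in the steel pot (scene px 510,168 top; top px 173,316) and a taller one standing free on the counter beside it (scene px 566,118; top px 79,290). The one in the pot is shorter and is in the pot, so it fits the description. The jar is at scene (390,360), the scoop at scene (193,385). I'll confirm in enlarged crops.

```bash
cat > h.py <<'E'
import numpy as np,cv2,pickle
from scipy.spatial.transform import Rotation as Rn
def ray(c,p):
    f=c["color"].shape[0]/2/np.tan(np.radians(c["vfov"])/2)
    v=np.array([p[0]-c["cx"],p[1]-c["cy"]],float); 
    if c.get("fish"):
        r=np.linalg.norm(v)+1e-9; a=r/f; d=np.r_[v/r*np.sin(a),np.cos(a)]
    else: d=np.r_[v/f,1]
    R=np.array(c["R"]); d=R.T@d; return -R.T@np.array(c["t"]),d/np.linalg.norm(d)
def onz(c,p,z):
    o,d=ray(c,p); return o+d*(z-o[2])/d[2]
def tri(obs):
    A=np.zeros((3,3));b=np.zeros(3);L=[]
    for c,p in obs:
        o,d=ray(c,p);P=np.eye(3)-np.outer(d,d);A+=P;b+=P@o;L.append((P,o))
    X=np.linalg.solve(A,b); return X,[round(1e3*np.linalg.norm(P@(X-o)),1) for P,o in L]
def proj(c,X):
    f=c["color"].shape[0]/2/np.tan(np.radians(c["vfov"])/2)
    x=np.array(c["R"])@X+np.array(c["t"])
    if c.get("fish"):
        r=np.hypot(x[0],x[1]); a=np.arctan2(r,x[2]); return np.array([c["cx"]+f*a*x[0]/r,c["cy"]+f*a*x[1]/r])
    return np.array([c["cx"]+f*x[0]/x[2],c["cy"]+f*x[1]/x[2]])
E
python3 - <<'E'
from h import *
d=pickle.load(open("c0.pkl","rb"))
def crop(n,x0,y0,w,h,s):
    return cv2.resize(d[n]["color"][y0:y0+h,x0:x0+w,::-1],(w*s,h*s),interpolation=cv2.INTER_CUBIC)
# each tile 264x296 = 66x74 *4
T=[crop("scene",300,100,66,74,4),crop("scene",222,203,66,74,4),crop("scene",95,215,66,74,4),
   crop("top",98,190,66,74,4),crop("top",240,110,66,74,4),crop("top",362,182,66,74,4)]
cv2.imwrite("pics/crops.png",np.vstack([np.hstack(T[:3]),np.hstack(T[3:])]))
E
```

```text
(no output)
```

View pics/crops.png

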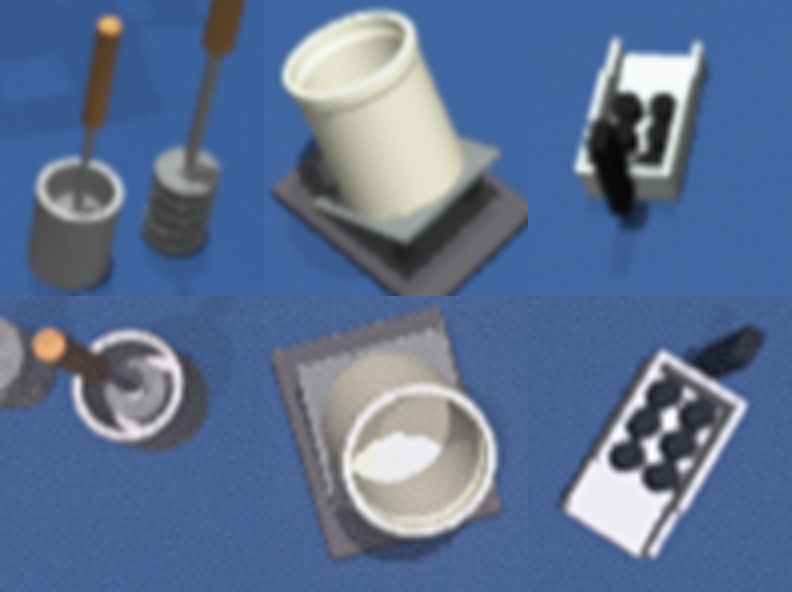

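The crops confirm it: the small brush leans in the pot (top cap at scene native 327,106; top native 110,202), while the larger one stands free. Stoppers lie in the scoop, whose handle is at the far right. Now measuring.

```bash
cat > m.py <<'E'
from h import *
d=pickle.load(open("c0.pkl","rb")); S,T=d["scene"],d["top"]
def cont(c,box,fn,i=0):
    x,y,w,h=box; I=cv2.resize(c["color"][y:y+h,x:x+w],None,fx=8,fy=8,interpolation=cv2.INTER_CUBIC).astype(int)
    m=fn(I[...,0],I[...,1],I[...,2]).astype(np.uint8)
    cs=sorted(cv2.findContours(m,cv2.RETR_EXTERNAL,cv2.CHAIN_APPROX_NONE)[0],key=cv2.contourArea)[::-1]
    k=cs[i][:,0,:]; return (k+.5)/8-.5+[x,y]
def ell(k): 
    e=cv2.fitEllipse(cv2.convexHull(k.astype(np.float32))); return np.array(e[0]),e[1],e[2]
def rep(n,ps,pt):
    X,r=tri([(S,ps),(T,pt)]); print(n,np.round(X,4),r,np.round(ps,1),np.round(pt,1)); return X
cap=lambda R,G,B:(R>190)&(B<170)&(R-B>60)
a=cont(S,(318,98,18,16),cap); b=cont(T,(100,194,20,18),cap)
bt=rep("brush top",a.mean(0),b.mean(0))
bl=rep("handle low",(323,131.7),(121.7,208.5)); ax=bt-bl; print("axis",ax/np.linalg.norm(ax),np.linalg.norm(ax))
print("top at z .25",onz(S,a.mean(0),.25),onz(T,b.mean(0),.25))
rim=lambda R,G,B:(R>170)&(G>160)&(B>150)&(abs(R-B)<40)
k=cont(T,(112,198,36,40),rim); e=ell(k);print(e)
P=rep("pot rim",(320,147.5),e[0]); print("pot rim T z.085",onz(T,e[0],.085),onz(S,(320,147.5),.085))
jr=lambda R,G,B:(R>200)&(G>195)&(B>170)
js=lambda R,G,B:(R>160)&(R-B>-10)
k=cont(T,(258,128,50,56),lambda R,G,B:(R>205)&(G>200)&(B>185)); e=ell(k);print("jar T",e)
J=rep("jar mouth",(243.5,217.5),e[0])
# outer stand foot corners top, native; z~0.01
t=lambda x,y,ox,oy:(ox+x/4,oy+y/4)
for n,q in {"A":(275,350),"B":(436,310),"C":(500,505),"D":(335,556)}.items():
    print("foot",n,onz(T,t(q[0]-264,q[1]-296,240,110),.006))
print("jar mouth on z:",[onz(T,e[0],z) for z in (.12,.133,.145)])
H=rep("scoop handle top",t(600-528,125,95,215),t(222,42,362,182))
for n,q,z in [("rear1",(132,56),.036),("rear2",(217,109),.036),("lip1",(34,212),.007),("lip2",(120,260),.007)]:
    print(n,onz(T,t(*q,362,182),z))
print("handle top T z.105",onz(T,t(222,42,362,182),.105),onz(S,t(72,125,95,215),.105))
for z,q in [(.115,(281/1.5625,245/1.5625)),(.1,(582/1.5625,215/1.5625)),(.11,(299/1.5625,186/1.5625))]: print("bystander",onz(T,q,z))
E
python3 m.py
```

```text
brush top [0.4952 0.3483 0.2572] [np.float64(0.5), np.float64(0.5)] [326.9 105.9] [109.8 201.8]
handle low [0.4949 0.3506 0.1521] [np.float64(0.0), np.float64(0.0)] [323.  131.7] [121.7 208.5]
axis [ 0.00197373 -0.02107275  0.999776  ] 0.10521189402453558
top at z .25 [0.48867837 0.35351909 0.25      ] [0.49638942 0.35091141 0.25      ]
(array([129.41897583, 211.92514038]), (26.545913696289062, 27.586578369140625), 46.586669921875)
pot rim [0.4955 0.3492 0.0836] [np.float64(0.2), np.float64(0.2)] [320.  147.5] [129.4 211.9]
pot rim T z.085 [0.49528039 0.34872863 0.085     ] [0.49659822 0.34846521 0.085     ]
jar T (array([278.21853638, 150.33195496]), (36.854007720947266, 38.08815383911133), 44.17910385131836)
jar mouth [ 0.6485 -0.0146  0.1299] [np.float64(0.2), np.float64(0.2)] [243.5 217.5] [278.2 150.3]
foot A [0.75296431 0.07591651 0.006     ]
foot B [ 0.78374473 -0.03319403  0.006     ]
foot C [ 0.6484681  -0.07757575  0.006     ]
foot D [0.6111772 0.032457  0.006    ]
jar mouth on z: [array([ 0.65097424, -0.0152992 ,  0.12      ]), array([ 0.64765038, -0.01460402,  0.133     ]), array([ 0.64458219, -0.01396231,  0.145     ])]
scoop handle top [ 0.5546 -0.3554  0.1144] [np.float64(1.0), np.float64(1.0)] [113.  246.2] [417.5 192.5]
rear1 [ 0.55730622 -0.32435824  0.036     ]
rear2 [ 0.52379468 -0.37843856  0.036     ]
lip1 [ 0.4571893  -0.26585258  0.007     ]
lip2 [ 0.4270536  -0.32145594  0.007     ]
handle top T z.105 [ 0.55587508 -0.35957558  0.105     ] [ 0.54843362 -0.35420134  0.105     ]
bystander [0.63056467 0.22600857 0.115     ]
bystander [ 0.6942069  -0.25277752  0.1       ]
bystander [0.72917176 0.20234413 0.11      ]
```

```bash
cat >> h.py <<'E'
def frame(z,y):  # tool rotation from z axis and approx y axis
    z=np.array(z,float);z/=np.linalg.norm(z);y=np.array(y,float);y-=z*(y@z);y/=np.linalg.norm(y)
    return Rn.from_matrix(np.c_[np.cross(y,z),y,z])
def plan(wps):
    """wps: list of (pos, Rotation); prints shift(cm)/turn from the current pose"""
    from rig import robot
    o=robot.get_obs(); p=np.array(o["position"]);R=Rn.from_quat(o["tool_rot"])
    print("now t%.2f"%o["time"],np.round(p,4),"q",np.round(o["q"],2),"F",np.round(o["ft_force"],1),"w %.4f"%o["grip_width"])
    for q,Q in wps:
        print(np.round(R.inv().apply(np.array(q)-p)*100,2).tolist(),np.round((R.inv()*Q).as_rotvec(),3).tolist(), "rows~",round(max(np.linalg.norm(np.array(q)-p)/.0625,(R.inv()*Q).magnitude()/np.radians(10.7)),1))
a=np.radians(17.4); L=np.array([-np.cos(a),-np.sin(a),0])
U=.5*L+np.array([0,0,np.cos(np.pi/6)]); E=-L*np.cos(np.pi/6)+[0,0,.5]   # jar axis, uphill
MOUTH=np.array([.6478,-.0146,.1333]); BASE=MOUTH-.11*U
DOWN0=frame([0,0,-1],[1,0,0])
E
python3 - <<'E'
from h import *
d=pickle.load(open("c0.pkl","rb"))
print("tall brush top",tri([(d["scene"],(362,75.5)),(d["top"],(50.6,185.6))]))
plan([([.37,.27,.33],DOWN0),([.495,.349,.30],DOWN0)])
E
```

```text
tall brush top (array([0.51284409, 0.44139017, 0.34340049]), [np.float64(0.3), np.float64(0.3)])
now t0.15 [0.15   0.6062 0.2218] q [ 1.15  0.53  1.43 -0.    1.18 -0.18] F [-0.4  0.2  0.3] w 0.0869
[-29.43, -27.36, -10.78] [-0.002, 0.001, 1.328] rows~ 7.1
[-39.66, -16.68, -7.8] [-0.002, 0.001, 1.328] rows~ 7.1
```

Emit:
play_rows(
  gripper=[-1, -1, -1, -1, -1, -1, -1, -1, -1, -1, -1],
  delta_pos=[
    [-29.4, -27.4, -10.8],
    [-29.4, -27.4, -10.8],
    [-29.4, -27.4, -10.8],
    [-29.4, -27.4, -10.8],
    [-29.4, -27.4, -10.8],
    [-29.4, -27.4, -10.8],
    [-29.4, -27.4, -10.8],
    [-29.4, -27.4, -10.8],
    [-29.4, -27.4, -10.8],
    [-29.4, -27.4, -10.8],
    [-29.4, -27.4, -10.8],
  ],
  turn=[
    [0, 0, 1.328],
    [0, 0, 1.328],
    [0, 0, 1.328],
    [0, 0, 1.328],
    [0, 0, 1.328],
    [0, 0, 1.328],
    [0, 0, 1.328],
    [0, 0, 1.328],
    [0, 0, 1.328],
    [0, 0, 1.328],
    [0, 0, 1.328],
  ],
)

```text
time: 1.52
position: [0.3689, 0.2708, 0.3302]
tool_rot: [0.706, 0.708, -0.0, -0.0]
ft_force: [0.6, -0.1, 0.3]
grip_width: 0.0873
grip_force: 0.0
```

```bash
python3 - <<'E'
from h import *
from rig import robot
plan([([.495,.349,.30],DOWN0),([.495,.349,.192],DOWN0)])
w=robot.camera("wrist"); w["fish"]=1; pickle.dump(w,open("w1.pkl","wb"))
for X in ([.495,.349,.256],[.495,.349,.085],[.513,.441,.343]): print(proj(w,np.array(X)))
cv2.imwrite("pics/w1.png",w["color"][:,:,::-1])
E
```

```text
now t1.52 [0.3689 0.2708 0.3302] q [0.39 0.17 1.68 0.   1.29 0.39] F [ 0.6 -0.1  0.3] w 0.0873
[7.79, 12.63, 3.0] [-0.001, 0.0, 0.002] rows~ 2.4
[7.8, 12.64, 13.8] [-0.001, 0.0, 0.002] rows~ 3.2
[403.79187999 116.09439499]
[346.91657383 110.38421481]
[483.82034062  -9.76974733]
```

View pics/w1.png

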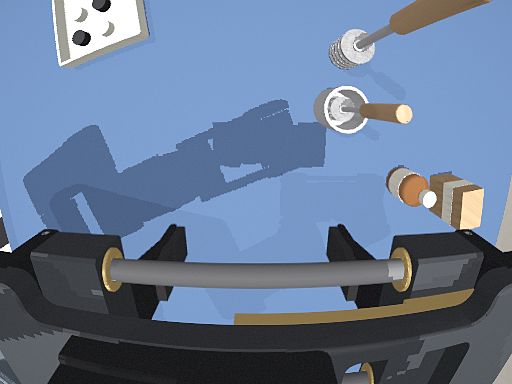

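The wrist view shows the small brush's top at (404,114), against (404,116) predicted, and the pot rim at (341,110). The measurement holds, so I go down and grip.

Emit:
play_rows(
  gripper=[-1, -1, -1, -1, -1, -1, -1, -1, 0.9, 0.9, 0.9, 0.9],
  delta_pos=[
    [3.9, 6.3, 1.5],
    [7.8, 12.6, 3],
    [7.8, 12.6, 3],
    [7.8, 12.6, 6],
    [7.8, 12.6, 10],
    [7.8, 12.6, 13],
    [7.8, 12.6, 13.8],
    [7.8, 12.6, 13.8],
    [7.8, 12.6, 13.8],
    [7.8, 12.6, 13.8],
    [7.8, 12.6, 13.8],
    [7.8, 12.6, 13.8],
  ],
  turn=[
    [0, 0, 0],
    [0, 0, 0],
    [0, 0, 0],
    [0, 0, 0],
    [0, 0, 0],
    [0, 0, 0],
    [0, 0, 0],
    [0, 0, 0],
    [0, 0, 0],
    [0, 0, 0],
    [0, 0, 0],
    [0, 0, 0],
  ],
  squeeze=30,
)

```text
time: 3.08
position: [0.4959, 0.348, 0.193]
tool_rot: [0.707, 0.707, 0.0, 0.0]
ft_force: [0.1, -0.4, -0.4]
grip_width: 0.0552
grip_force: 0.0
```

```bash
python3 - <<'E'
from h import *
J=frame(-U,-E*-1)
J=frame(-U,E)
tc=lambda z:(BASE+U*(z+.205-.019),J)
up=([.495,.349,.32],DOWN0)
plan([up,([.44,.15,.40],DOWN0),([.52,.0,.40],J),tc(.16),tc(.005)])
E
```

```text
now t3.08 [0.4959 0.348  0.193 ] q [ 0.43  0.54  1.51 -0.    1.09  0.43] F [ 0.1 -0.4 -0.4] w 0.0552
[0.1, -0.08, -12.7] [0.001, -0.0, -0.0] rows~ 2.0
[-19.8, -5.57, -20.71] [0.001, -0.0, -0.0] rows~ 4.7
[-34.8, 2.43, -20.71] [-0.519, 0.079, -0.297] rows~ 6.5
[-39.79, 3.94, -14.48] [-0.519, 0.079, -0.297] rows~ 6.8
[-37.47, 11.33, -1.05] [-0.519, 0.079, -0.297] rows~ 6.3
```

Emit:
play_rows(
  gripper=[1, 1, 1, 1, 1, 1, 1, 1, 1, 1, 1],
  delta_pos=[
    [0, 0, 0],
    [0, 0, 0],
    [0, 0, 0],
    [0, 0, 0],
    [0, 0, 0],
    [0, 0, 0],
    [0, 0, -1],
    [0, 0, -4.0],
    [0, 0, -9],
    [0, 0, -12.7],
    [0, 0, -12.7],
  ],
  turn=[
    [0, 0, 0],
    [0, 0, 0],
    [0, 0, 0],
    [0, 0, 0],
    [0, 0, 0],
    [0, 0, 0],
    [0, 0, 0],
    [0, 0, 0],
    [0, 0, 0],
    [0, 0, 0],
    [0, 0, 0],
  ],
  squeeze=30,
)

```text
time: 4.45
position: [0.4977, 0.349, 0.3241]
tool_rot: [0.707, 0.707, 0.004, 0.002]
ft_force: [-0.5, 0.7, -0.2]
grip_width: 0.0176
grip_force: 30.0
```

```bash
python3 - <<'E'
from h import *
from rig import robot
J=frame(-U,E)
tc=lambda z:(BASE+U*(z+.205-.019),J)
plan([([.43,.15,.40],DOWN0),([.52,.0,.42],J),tc(.17),tc(.005)])
s=robot.camera("scene");t=robot.camera("top")
pickle.dump((s,t),open("g1.pkl","wb"))
o=robot.get_obs();X=np.array(o["position"])
a=[]
for c in (s,t):
    p=proj(c,X-[0,0,.186]); print(p, proj(c,X+[0,0,.019+.045]))
    x,y=int(p[0])-33,int(p[1])-60; a.append(cv2.resize(c["color"][max(y,0):y+90,max(x,0):x+66,::-1],(396,540),interpolation=cv2.INTER_CUBIC)); print(x,y)
cv2.imwrite("pics/g1.png",np.hstack(a))
E
```

```text
now t4.45 [0.4977 0.349  0.3241] q [0.43 0.4  1.35 0.   1.37 0.43] F [-0.5  0.7 -0.2] w 0.0176
[-19.87, -6.7, -7.72] [0.009, -0.004, 0.0] rows~ 3.6
[-34.86, 2.31, -9.7] [-0.51, 0.077, -0.297] rows~ 5.8
[-40.03, 3.29, -2.35] [-0.51, 0.077, -0.297] rows~ 6.4
[-37.62, 11.04, 12.02] [-0.51, 0.077, -0.297] rows~ 6.6
[321.55974655 136.37961759] [333.38338197  70.17554648]
288 76
[124.8527405  209.37748581] [ 91.35376549 192.14660856]
91 149
```

View pics/g1.png

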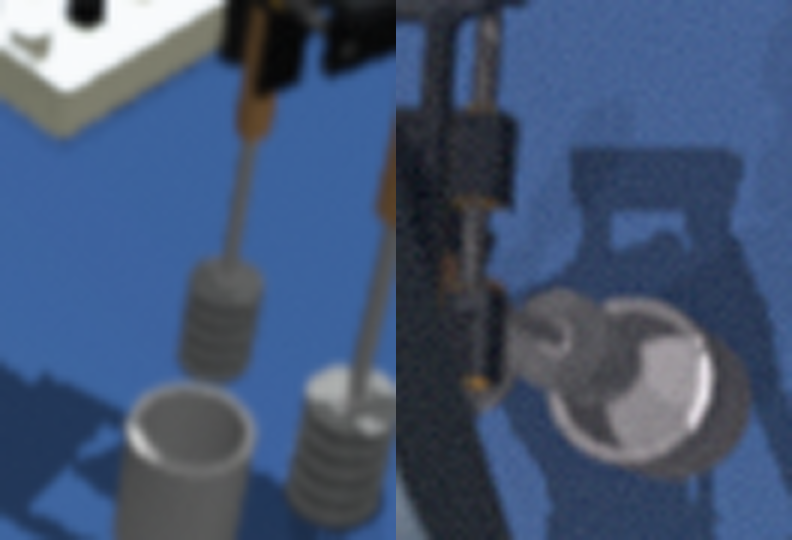

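The brush is gripped; its head shows at scene native (323,138), against (322,136) predicted. Moving it to the jar, tilting on the way.

Emit:
play_rows(
  gripper=[1, 1, 1, 1, 1, 1, 1, 1, 1, 1, 1, 1],
  delta_pos=[
    [-5, -1.7, -2],
    [-10, -3.4, -4],
    [-15, -5, -6],
    [-20, -6, -8],
    [-24, -4, -9],
    [-28, -2, -9.5],
    [-31.5, 0.5, -9.7],
    [-34.9, 2.3, -9.7],
    [-37.5, 2.8, -6],
    [-40, 3.3, -2.4],
    [-40, 3.3, -2.4],
    [-40, 3.3, -2.4],
  ],
  turn=[
    [0, 0, 0],
    [0, 0, 0],
    [-0.06, 0.01, -0.03],
    [-0.15, 0.02, -0.08],
    [-0.25, 0.04, -0.15],
    [-0.35, 0.06, -0.2],
    [-0.45, 0.07, -0.26],
    [-0.51, 0.077, -0.297],
    [-0.51, 0.077, -0.297],
    [-0.51, 0.077, -0.297],
    [-0.51, 0.077, -0.297],
    [-0.51, 0.077, -0.297],
  ],
)

```text
time: 6.05
position: [0.5285, -0.0514, 0.3433]
tool_rot: [0.573, 0.779, 0.205, 0.15]
ft_force: [0.3, -0.9, 0.2]
grip_width: 0.0171
grip_force: 30.0
```

```bash
python3 - <<'E'
from h import *
from rig import robot
J=frame(-U,E)
tc=lambda z:(BASE+U*(z+.205-.019),J)
plan([tc(.17),tc(.10),tc(.008)])
s=robot.camera("scene");t=robot.camera("top"); o=robot.get_obs()
pickle.dump((s,t,o),open("g2.pkl","wb"))
X=np.array(o["position"]); z=Rn.from_quat(o["tool_rot"]).apply([0,0,1])
a=[]
for c in (s,t):
    print([np.round(proj(c,Y),1) for Y in (X+z*.036,X+z*.186,MOUTH,BASE)])
    x,y=[int(v) for v in proj(c,MOUTH)-[40,60]]; a.append(cv2.resize(c["color"][y:y+110,x:x+80,::-1],(400,550),interpolation=cv2.INTER_CUBIC)); print(x,y)
cv2.imwrite("pics/g2.png",np.hstack(a))
E
```

```text
now t6.05 [ 0.5285 -0.0514  0.3433] q [-0.53  0.1   1.85  0.48  0.89 -1.08] F [ 0.3 -0.9  0.2] w 0.0171
[-0.05, 0.32, -0.18] [-0.011, -0.0, -0.001] rows~ 0.1
[-0.06, 0.39, 6.82] [-0.011, -0.0, -0.001] rows~ 1.1
[-0.06, 0.49, 16.02] [-0.011, -0.0, -0.001] rows~ 2.6
[array([213.1, 150.5]), array([234.6, 198.7]), array([243.3, 216.6]), array([257.4, 247.5])]
203 156
[array([298.1, 177.4]), array([283.3, 158.2]), array([278.2, 150.2]), array([270.2, 139.7])]
238 90
```

View pics/g2.png

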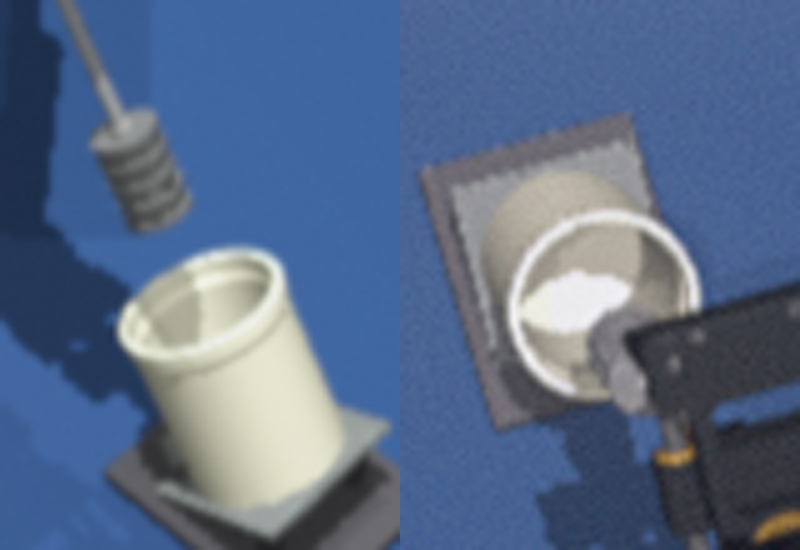

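The head is above the mouth and in line with the jar (scene tile 163,220, mouth centre 202,310). Inserting.

Emit:
play_rows(
  gripper=[1, 1, 1, 1, 1, 1, 1, 1],
  delta_pos=[
    [-0.05, 0.4, 3],
    [-0.05, 0.4, 6.8],
    [-0.05, 0.45, 11],
    [-0.05, 0.5, 14],
    [-0.05, 0.5, 15.5],
    [-0.05, 0.5, 16.0],
    [-0.05, 0.5, 16.2],
    [-0.05, 0.5, 16.2],
  ],
  turn=[
    [-0.01, 0, 0],
    [-0.01, 0, 0],
    [-0.01, 0, 0],
    [-0.01, 0, 0],
    [-0.01, 0, 0],
    [-0.01, 0, 0],
    [-0.01, 0, 0],
    [-0.01, 0, 0],
  ],
)

```text
time: 7.15
position: [0.6093, -0.0277, 0.206]
tool_rot: [0.572, 0.778, 0.209, 0.155]
ft_force: [-0.4, -0.2, 0.0]
grip_width: 0.0175
grip_force: 30.0
```

```bash
python3 - <<'E'
from h import *
J=frame(-U,E)
tc=lambda z:(BASE+U*(z+.205-.019),J)
plan([tc(.10),tc(.005)])
E
```

```text
now t7.15 [ 0.6093 -0.0277  0.206 ] q [-0.4   0.41  1.88  0.68  0.54 -1.23] F [-0.4 -0.2  0. ] w 0.0175
[0.08, -0.1, -9.27] [0.002, 0.002, 0.001] rows~ 1.5
[0.1, -0.11, 0.23] [0.002, 0.002, 0.001] rows~ 0.0
```

Emit:
play_rows(
  gripper=[1, 1, 1],
  delta_pos=[
    [0.05, -0.1, 0.2],
    [0.05, -0.1, 0.4],
    [0.05, -0.1, 0.4],
  ],
  turn=[
    [0, 0, 0],
    [0, 0, 0],
    [0, 0, 0],
  ],
)

```text
time: 7.52
position: [0.6102, -0.0281, 0.2053]
tool_rot: [0.571, 0.778, 0.209, 0.157]
ft_force: [-15.3, -6.0, 22.7]
grip_width: 0.0174
grip_force: 30.0
```

Emit:
play_rows(
  gripper=[1, 1, 1, 1, 1, 1, 1, 1, 1],
  delta_pos=[
    [0, 0, -4],
    [0, 0, -9],
    [0, 0, -10],
    [0, 0, -10],
    [0, 0, -6],
    [0, 0, -2],
    [0, 0, -0.6],
    [0, 0, 0],
    [0, 0, 0],
  ],
  turn=[
    [0, 0, 0],
    [0, 0, 0],
    [0, 0, 0],
    [0, 0, 0],
    [0, 0, 0],
    [0, 0, 0],
    [0, 0, 0],
    [0, 0, 0],
    [0, 0, 0],
  ],
)

```text
time: 8.65
position: [0.608, -0.0264, 0.2011]
tool_rot: [0.571, 0.779, 0.208, 0.153]
ft_force: [-11.5, -2.5, 10.8]
grip_width: 0.0173
grip_force: 30.0
```

Emit:
play_rows(
  gripper=[1, 1, 1, 1, 1, 1, 1, 1, 1],
  delta_pos=[
    [0, 0, -4],
    [0, 0, -9],
    [0, 0, -10],
    [0, 0, -10],
    [0, 0, -6],
    [0, 0, -2],
    [0, 0, -0.6],
    [0, 0, 0],
    [0, 0, 0],
  ],
  turn=[
    [0, 0, 0],
    [0, 0, 0],
    [0, 0, 0],
    [0, 0, 0],
    [0, 0, 0],
    [0, 0, 0],
    [0, 0, 0],
    [0, 0, 0],
    [0, 0, 0],
  ],
)

```text
time: 9.78
position: [0.6082, -0.0261, 0.2007]
tool_rot: [0.571, 0.779, 0.208, 0.152]
ft_force: [-6.1, -1.0, 4.7]
grip_width: 0.0174
grip_force: 30.0
```

Emit:
play_rows(
  gripper=[1, 1, 1, 1, 1, 1, 1],
  delta_pos=[
    [0, 0, -4],
    [0, 0, -9],
    [0, 0, -10],
    [0, 0, -10],
    [0, 0, -13],
    [0, 0, -17],
    [0, 0, -17],
  ],
  turn=[
    [0, 0, 0],
    [0, 0, 0],
    [0, 0, 0],
    [0, 0, 0],
    [0, 0, 0],
    [0, 0, 0],
    [0, 0, 0],
  ],
)

```text
time: 10.65
position: [0.5295, -0.0525, 0.3491]
tool_rot: [0.572, 0.778, 0.209, 0.155]
ft_force: [0.2, 0.1, -1.5]
grip_width: 0.0172
grip_force: 30.0
```

```bash
python3 - <<'E'
from h import *
from rig import robot
J=frame(-U,E)
P=np.array([.4955,.349,0])
plan([([.43,.15,.40],DOWN0),(P+[0,0,.34],DOWN0),(P+[0,0,.20],DOWN0)])
s=robot.camera("scene");t=robot.camera("top"); o=robot.get_obs()
pickle.dump((s,t,o),open("g3.pkl","wb"))
E
```

```text
now t10.65 [ 0.5295 -0.0525  0.3491] q [-0.53  0.09  1.84  0.5   0.9  -1.09] F [ 0.2  0.1 -1.5] w 0.0172
[22.28, -0.4, -6.2] [0.522, -0.077, 0.297] rows~ 3.7
[39.34, 7.15, 5.07] [0.522, -0.077, 0.297] rows~ 6.4
[39.38, 0.12, 17.18] [0.522, -0.077, 0.297] rows~ 6.9
```

Emit:
play_rows(
  gripper=[1, 1, 1, 1, 1, 1, 1, 1, 1, 1, 1, 1],
  delta_pos=[
    [4, 0, -3],
    [9, 0, -5],
    [13, 0, -6],
    [17.5, -0.3, -6.2],
    [22.3, -0.4, -6.2],
    [26, 1.2, -4],
    [30, 3, -1],
    [34, 4.8, 1.5],
    [38, 6.5, 4],
    [39.3, 7.15, 5],
    [39.3, 7.15, 5],
    [39.3, 7.15, 5],
  ],
  turn=[
    [0, 0, 0],
    [0.08, -0.01, 0.04],
    [0.18, -0.02, 0.1],
    [0.28, -0.04, 0.16],
    [0.4, -0.06, 0.22],
    [0.5, -0.075, 0.28],
    [0.522, -0.077, 0.297],
    [0.522, -0.077, 0.297],
    [0.522, -0.077, 0.297],
    [0.522, -0.077, 0.297],
    [0.522, -0.077, 0.297],
    [0.522, -0.077, 0.297],
  ],
)

```text
time: 12.25
position: [0.494, 0.3481, 0.3399]
tool_rot: [0.707, 0.707, -0.001, -0.001]
ft_force: [-0.4, -1.3, -1.4]
grip_width: 0.0175
grip_force: 30.0
```

```bash
python3 - <<'E'
from h import *
from rig import robot
P=np.array([.4955,.349,0])
plan([(P+[0,0,.34],DOWN0),(P+[0,0,.192],DOWN0)])
s=robot.camera("scene");t=robot.camera("top"); o=robot.get_obs()
X=np.array(o["position"]); z=Rn.from_quat(o["tool_rot"]).apply([0,0,1])
a=[]
for c in (s,t):
    p=proj(c,X+z*.181); print(np.round(p,1),np.round(proj(c,X+z*.036),1))
    x,y=int(p[0])-33,int(p[1])-55; a.append(cv2.resize(c["color"][y:y+90,x:x+66,::-1],(396,540),interpolation=cv2.INTER_CUBIC)); print(x,y)
cv2.imwrite("pics/g4.png",np.hstack(a))
E
```

```text
now t12.25 [0.494  0.3481 0.3399] q [0.43 0.39 1.33 0.   1.42 0.43] F [-0.4 -1.3 -1.4] w 0.0175
[0.09, 0.15, -0.01] [-0.003, -0.0, -0.0] rows~ 0.0
[0.09, 0.2, 14.79] [-0.003, -0.0, -0.0] rows~ 2.4
[322.5 129.9] [329.1  92.8]
289 74
[121.9 208.5] [103.6 199. ]
88 153
```

View pics/g4.png

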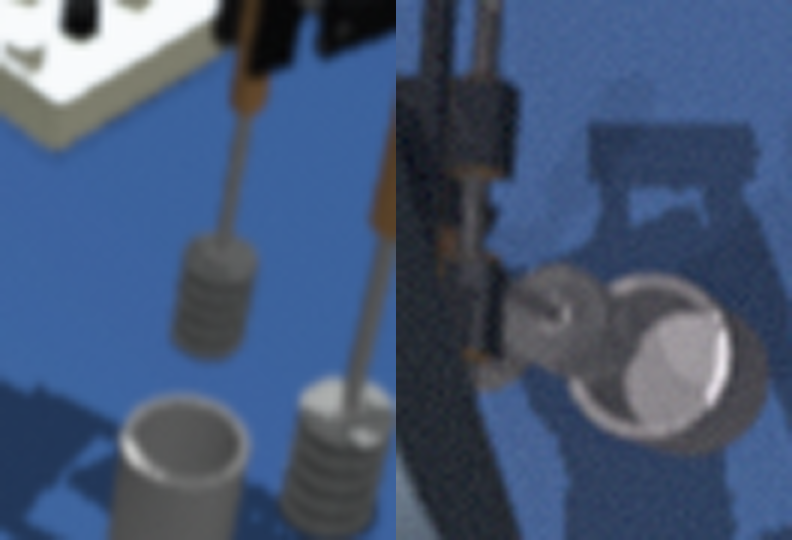

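The head is over the pot (scene tile 208,345, about 1.5 px from the prediction). Lowering it and releasing.

Emit:
play_rows(
  gripper=[1, 1, 1, 1, 1, 1, 1],
  delta_pos=[
    [0.1, 0.2, 3],
    [0.1, 0.2, 7],
    [0.1, 0.2, 11],
    [0.1, 0.2, 13.5],
    [0.1, 0.2, 14.6],
    [0.1, 0.2, 14.9],
    [0.1, 0.2, 14.9],
  ],
  turn=[
    [0, 0, 0],
    [0, 0, 0],
    [0, 0, 0],
    [0, 0, 0],
    [0, 0, 0],
    [0, 0, 0],
    [0, 0, 0],
  ],
)

```text
time: 13.22
position: [0.4968, 0.3503, 0.1925]
tool_rot: [0.707, 0.707, 0.001, -0.001]
ft_force: [0.2, -0.3, -0.4]
grip_width: 0.0171
grip_force: 30.0
```

Emit:
play_rows(
  gripper=[1, 1, 1, 1],
  delta_pos=[
    [0, 0, 0.2],
    [0, 0, 0.35],
    [0, 0, 0.5],
    [0, 0, 0.5],
  ],
  turn=[
    [0, 0, 0],
    [0, 0, 0],
    [0, 0, 0],
    [0, 0, 0],
  ],
)

```text
time: 13.72
position: [0.4967, 0.3509, 0.1888]
tool_rot: [0.707, 0.707, 0.001, -0.001]
ft_force: [-1.3, -0.9, 9.0]
grip_width: 0.017
grip_force: 30.0
```

Contact with the pot floor. Releasing gently, then going up to look.

Emit:
play_rows(
  gripper=[0.3, 0.0, -0.3, -1, -1, -1, -1, -1, -1, -1],
  delta_pos=[
    [0, 0, -0.1],
    [0, 0, -0.1],
    [0, 0, -0.1],
    [0, 0, -0.1],
    [0, 0, -0.1],
    [0, 0, -0.1],
    [0, 0, -4],
    [0, 0, -9],
    [0, 0, -14],
    [0, 0, -16],
  ],
  turn=[
    [0, 0, 0],
    [0, 0, 0],
    [0, 0, 0],
    [0, 0, 0],
    [0, 0, 0],
    [0, 0, 0],
    [0, 0, 0],
    [0, 0, 0],
    [0, 0, 0],
    [0, 0, 0],
  ],
)

```text
time: 14.98
position: [0.4976, 0.3507, 0.3502]
tool_rot: [0.707, 0.707, 0.003, -0.0]
ft_force: [-0.7, -0.1, -0.7]
grip_width: 0.0868
grip_force: 0.0
```

```bash
python3 - <<'E'
from h import *
from rig import robot
s=robot.camera("scene");t=robot.camera("top")
pickle.dump((s,t),open("g5.pkl","wb"))
exec(open("m.py").read().split("def rep")[0].split("\n",2)[2].replace("S,T=d","pass;#"))
cap=lambda R,G,B:(R>190)&(B<170)&(R-B>60)
try:
    a=cont(s,(315,95,24,24),cap).mean(0); print("cap scene",a,onz(s,a,.256))
except Exception as e: print(e)
# scoop measurement refine: white/grey floor mask in top
def m(R,G,B): return (R>150)&(abs(R-B)<50)
k=cont(t,(355,175,75,80),m); r=cv2.minAreaRect(k.astype(np.float32)); print("scoop rect",r)
bx=cv2.boxPoints(r); print([np.round(onz(t,q,.03)[:2],4) for q in bx])
def blk(R,G,B): return (R<70)&(G<70)&(B<80)
k=cont(s,(95,215,66,74),blk); print("handle blob scene",k.min(0),k.max(0))
x=cv2.boundingRect
a=[cv2.resize(s["color"][215:275,90:160,::-1],(396,340),interpolation=cv2.INTER_CUBIC),cv2.resize(t["color"][180:250,362:432,::-1],(340,340),interpolation=cv2.INTER_CUBIC)]
cv2.imwrite("pics/g5.png",np.hstack(a))
k=cont(t,(400,182,40,25),lambda R,G,B:(R<50)&(G<50)&(B<75)); print("handle top-cam",cv2.minAreaRect(k.astype(np.float32)))
hx=np.array([.0985,-.0577,0]);hx/=np.linalg.norm(hx); 
D=frame([0,0,-1],[hx[1],-hx[0],0])
print(hx); plan([([.44,.2,.35],D),([.48,-.2,.30],D),([.5546,-.357,.20],D)])
E
```

```text
list index out of range
scoop rect ((393.5780029296875, 221.77529907226562), (26.725196838378906, 47.54090881347656), 32.00538635253906)
[array([ 0.4556, -0.2581]), array([ 0.5622, -0.3258]), array([ 0.5261, -0.3838]), array([ 0.4206, -0.3155])]
handle blob scene [109.9375 238.4375] [123.4375 270.8125]
handle top-cam ((410.6875, 196.68751525878906), (7.9380412101745605, 15.317065238952637), 63.43495178222656)
[ 0.86285607 -0.5054497   0.        ]
now t15.07 [0.4977 0.3507 0.3496] q [0.43 0.39 1.31 0.   1.44 0.43] F [ 0.5 -0.  -1.3] w 0.0869
[-15.07, -5.77, -0.13] [-0.002, -0.007, 2.101] rows~ 11.3
[-55.09, -1.8, 4.72] [-0.002, -0.007, 2.101] rows~ 11.3
[-70.83, 5.62, 14.69] [-0.002, -0.007, 2.101] rows~ 11.6
```

Emit:
play_rows(
  gripper=[-1, -1, -1, -1, -1, -1, -1, -1, -1, -1, -1, -1],
  delta_pos=[
    [-5, -2, 0],
    [-10, -4, 0],
    [-15, -5.5, 0],
    [-21, -5, 0],
    [-27, -5, 0.5],
    [-33, -5, 1],
    [-39, -5, 2],
    [-45, -5, 3],
    [-51, -5, 4],
    [-57, -5, 5],
    [-62, -5, 5],
    [-62, -5, 5],
  ],
  turn=[
    [0, 0, 0.18],
    [0, 0, 0.36],
    [0, 0, 0.54],
    [0, 0, 0.72],
    [0, 0, 0.9],
    [0, 0, 1.08],
    [0, 0, 1.26],
    [0, 0, 1.44],
    [0, 0, 1.62],
    [0, 0, 1.8],
    [0, 0, 1.98],
    [0, 0, 2.12],
  ],
)

```text
time: 16.58
position: [0.4456, -0.2734, 0.2936]
tool_rot: [0.961, -0.276, -0.002, -0.0]
ft_force: [0.2, 0.4, -0.1]
grip_width: 0.0868
grip_force: 0.0
```

```bash
python3 - <<'E'
from h import *
from rig import robot
w=robot.camera("wrist"); w["fish"]=1;s=robot.camera("scene");t=robot.camera("top")
pickle.dump((w,s,t),open("g6.pkl","wb"))
plan([([.5546,-.357,.20],frame([0,0,-1],[-.505,-.863,0]))])
hx=np.array([np.cos(np.radians(-31.5)),np.sin(np.radians(-31.5)),0]);hy=np.array([-hx[1],hx[0],0]);O=np.array([.5546,-.357,0])-.054*hx
for v in [(66,7),(66,-7),(42,7),(42,-7)]: print("htop",np.round(proj(w,O+hx*v[0]/1e3+hy*v[1]/1e3+[0,0,.105]),1))
for v in [(42,32,36),(42,-32,36),(-75,32,7),(-75,-32,7)]: print(v,np.round(proj(w,O+hx*v[0]/1e3+hy*v[1]/1e3+[0,0,v[2]/1e3]),1))
W=w["color"][:,:,::-1]; 
cv2.imwrite("pics/w6.png",cv2.resize(W,(800,600),interpolation=cv2.INTER_CUBIC))
E
```

```text
now t16.73 [ 0.4454 -0.2695  0.294 ] q [-0.76  0.31  1.6  -0.    1.25  1.36] F [ 0.1  0.4 -0.5] w 0.0870
[13.93, 1.79, 9.32] [-0.001, 0.006, -0.018] rows~ 2.7
htop [262.5  46.9]
htop [274.6  47. ]
htop [262.7  66.7]
htop [274.8  66.8]
(42, 32, 36) [243.6  73.1]
(42, -32, 36) [289.7  73.2]
(-75, 32, 7) [245.4 152.1]
(-75, -32, 7) [287.3 151.9]
```

View pics/w6.png

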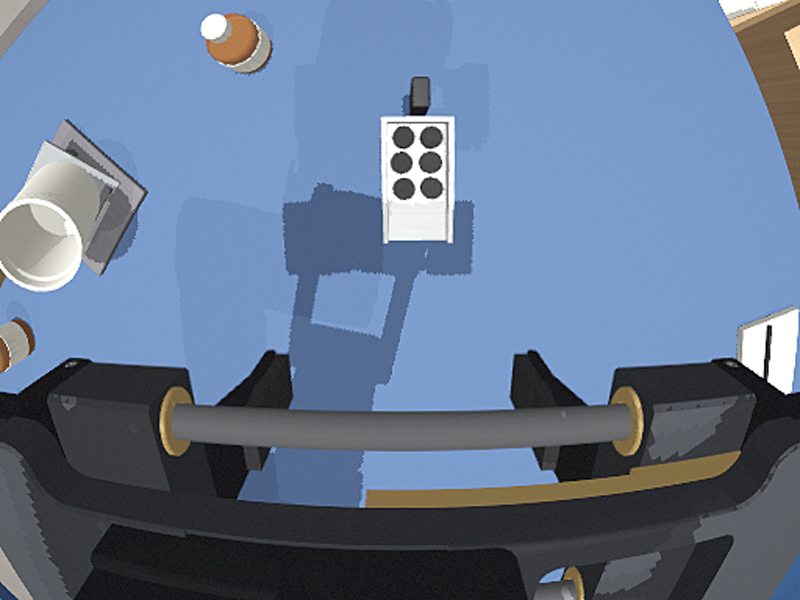

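The wrist view shows the scoop squarely, with all six stoppers inside: handle top at (421,85), lip edge y = 243. The arm was still settling, so I re-measure from rest.

```bash
python3 - <<'E'
from h import *
from rig import robot
w=robot.camera("wrist"); w["fish"]=1
exec(open("m.py").read().split("def ell")[0].split("\n",2)[2])
k=cont(w,(225,60,90,110),lambda R,G,B:(R>165)&(G>165)&(R-B>-25))
r=cv2.minAreaRect(k.astype(np.float32)); print(r)
b=cv2.boxPoints(r); b=b[np.argsort(b[:,1])]
up,lo=b[:2][np.argsort(b[:2,0])],b[2:][np.argsort(b[2:,0])]
A=[onz(w,q,.036)[:2] for q in up]; B=[onz(w,q,.007)[:2] for q in lo]
B2=[onz(w,q,.028)[:2] for q in lo]
print("rear",np.round(A,4),"lip",np.round(B,4),np.round(B2,4))
v=np.mean(A,0)-np.mean(B,0); print("ang",np.degrees(np.arctan2(v[1],v[0])),"len",np.linalg.norm(v),"width",np.linalg.norm(A[0]-A[1]),np.linalg.norm(B[0]-B[1]))
u=A[1]-A[0]; print("rear edge ang+90",np.degrees(np.arctan2(u[1],u[0]))+90)
h=cont(w,(250,38,40,34),lambda R,G,B:(R<95)&(G<95)&(B<105)); mn,mx=np.percentile(h,3,0),np.percentile(h,97,0); print("handle px",mn,mx)
print("handle far mid z.105",onz(w,((mn[0]+mx[0])/2,mn[1]),.105))
hx=v/np.linalg.norm(v); O=np.mean(A,0)-.042*hx; print("O",O,"grip",O+.054*hx)
hx3=np.r_[hx,0]; D=frame([0,0,-1],[hx[1],-hx[0],0]); G=np.r_[O+.054*hx,0]
plan([(G+[0,0,.20],D),(G+[0,0,.061],D)])
E
```

```text
((270.25, 112.875), (81.625, 46.625), 90.0)
rear [[ 0.5602 -0.3225]
 [ 0.5272 -0.3782]] lip [[ 0.4575 -0.2583]
 [ 0.4206 -0.3196]] [[ 0.4602 -0.2607]
 [ 0.4249 -0.3191]]
ang -30.41344960736508 len 0.12137492584629685 width 0.06474356224281311 0.071515103128642
rear edge ang+90 -30.635320872231233
handle px [264.9375  47.6875] [279.1875  71.4375]
handle far mid z.105 [ 0.56278382 -0.36070395  0.105     ]
O [ 0.50750382 -0.32911852] grip [ 0.55407315 -0.35645528]
now t16.77 [ 0.4456 -0.2691  0.2944] q [-0.76  0.31  1.6  -0.    1.25  1.36] F [-0.5 -0.2 -0.3] w 0.0867
[13.85, 1.83, 9.37] [-0.001, 0.005, -0.016] rows~ 2.7
[13.93, 1.84, 23.27] [-0.001, 0.005, -0.016] rows~ 4.3
```

Emit:
play_rows(
  gripper=[-1, -1, -1, -1, -1, -1, -1, -1, -1, 1, 1, 1],
  delta_pos=[
    [5, 0.7, 3],
    [10, 1.4, 6],
    [13.8, 1.8, 9],
    [13.8, 1.8, 10],
    [13.8, 1.8, 13],
    [13.8, 1.8, 17],
    [13.8, 1.8, 21],
    [13.8, 1.8, 23],
    [13.8, 1.8, 23.3],
    [13.8, 1.8, 23.3],
    [13.8, 1.8, 23.3],
    [13.8, 1.8, 23.3],
  ],
  turn=[
    [0, 0, -0.016],
    [0, 0, -0.016],
    [0, 0, -0.016],
    [0, 0, -0.016],
    [0, 0, -0.016],
    [0, 0, -0.016],
    [0, 0, -0.016],
    [0, 0, -0.016],
    [0, 0, -0.016],
    [0, 0, -0.016],
    [0, 0, -0.016],
    [0, 0, -0.016],
  ],
  squeeze=55,
)

```text
time: 18.27
position: [0.5547, -0.3576, 0.0636]
tool_rot: [0.965, -0.263, -0.0, 0.0]
ft_force: [-0.5, -0.3, 0.4]
grip_width: 0.0646
grip_force: 0.0
```

Emit:
play_rows(
  gripper=[1, 1, 1, 1, 1, 1, 1, 1],
  delta_pos=[
    [0, 0, 0],
    [0, 0, 0],
    [0, 0, 0],
    [0, 0, 0],
    [0, 0, 0],
    [0, 0, 0],
    [0, 0, 0],
    [0, 0, 0],
  ],
  turn=[
    [0, 0, 0],
    [0, 0, 0],
    [0, 0, 0],
    [0, 0, 0],
    [0, 0, 0],
    [0, 0, 0],
    [0, 0, 0],
    [0, 0, 0],
  ],
)

```text
time: 19.27
position: [0.5541, -0.3571, 0.0622]
tool_rot: [0.965, -0.263, -0.001, -0.0]
ft_force: [0.3, 0.6, -1.0]
grip_width: 0.0138
grip_force: 55.0
```

```bash
cat >> h.py <<'E'
def scoop(lip,th,yaw=197.4,g=(.055,.0622)):
    """TCP pose for lip point, tilt th deg, lip heading yaw deg"""
    y=np.radians(yaw);p=np.array([np.cos(y),np.sin(y),0]);t=np.radians(th);Z=np.array([0,0,1.])
    s=-p*np.cos(t)+Z*np.sin(t); n=Z*np.cos(t)+p*np.sin(t)
    return lip+s*(.075+g[0])+n*(g[1]-.007), Rn.from_matrix(np.c_[s,np.cross(-n,s),-n])
E
python3 - <<'E'
from h import *
l0=np.array([.5541,-.3571,.007])+ .13*np.array([np.cos(np.radians(149.5)),np.sin(np.radians(149.5)),0])
l1=MOUTH+.02*E+[0,0,.12]
W=[scoop(l0+[0,0,.08],-4,149.5),scoop(l0+[0,0,.20],-6,149.5)]
for k in (.15,.4,.65,.9,1): W.append(scoop((l0+[0,0,.22])*(1-k)+l1*k,-6,149.5+48*k))
plan(W)
E
```

```text
now t19.27 [ 0.5541 -0.3571  0.0622] q [-0.74  0.77  1.46 -0.    0.92  1.36] F [ 0.3  0.6 -1. ] w 0.0138
[0.33, 0.01, -7.08] [0.0, -0.067, -0.001] rows~ 1.1
[0.46, 0.01, -18.61] [0.0, -0.102, -0.001] rows~ 3.0
[1.07, -7.02, -21.16] [-0.007, -0.102, -0.126] rows~ 3.6
[1.63, -18.65, -22.07] [-0.018, -0.101, -0.336] rows~ 4.6
[1.63, -30.1, -22.98] [-0.029, -0.1, -0.545] rows~ 6.1
[1.12, -41.23, -23.88] [-0.04, -0.097, -0.754] rows~ 7.6
[0.79, -45.58, -24.25] [-0.045, -0.096, -0.838] rows~ 8.3
```

Emit:
play_rows(
  gripper=[1, 1, 1, 1, 1, 1, 1],
  delta_pos=[
    [0.1, 0, -1],
    [0.2, 0, -3.5],
    [0.3, 0, -7],
    [0.4, 0, -11],
    [0.4, 0, -15],
    [0.5, 0, -18],
    [0.5, 0, -18.6],
  ],
  turn=[
    [0, 0, 0],
    [0, -0.03, 0],
    [0, -0.06, 0],
    [0, -0.08, 0],
    [0, -0.1, 0],
    [0, -0.1, 0],
    [0, -0.1, 0],
  ],
)

```text
time: 20.15
position: [0.56, -0.3606, 0.2512]
tool_rot: [0.964, -0.263, -0.047, -0.012]
ft_force: [0.3, 0.6, -3.1]
grip_width: 0.0137
grip_force: 55.0
```

```bash
python3 - <<'E'
from h import *
from rig import robot
l0=np.array([.5541,-.3571,.007])+ .13*np.array([np.cos(np.radians(149.5)),np.sin(np.radians(149.5)),0])
l1=MOUTH+.02*E+[0,0,.12]
W=[]
for k in (.05,.15,.25,.35,.45,.55,.65,.75,.85,.95,1): W.append(scoop((l0+[0,0,.22])*(1-k)+l1*k,-6,149.5+48*k))
plan(W)
s=robot.camera("scene");t=robot.camera("top"); o=robot.get_obs(); X=np.array(o["position"])
a=[]
for c in (s,t):
    x,y=[int(v) for v in proj(c,X-[0.04,-.02,.05])-[40,45]]; x=min(x,432); a.append(cv2.resize(c["color"][y:y+90,x:x+80,::-1],(400,450),interpolation=cv2.INTER_CUBIC))
cv2.imwrite("pics/g7.png",np.hstack(a))
E
```

```text
now t20.15 [ 0.56   -0.3606  0.2512] q [-0.73  0.6   1.21 -0.02  1.43  1.38] F [ 0.3  0.6 -3.1] w 0.0137
[-0.13, -2.34, -1.89] [-0.003, -0.008, -0.042] rows~ 0.5
[0.22, -7.03, -2.29] [-0.012, -0.008, -0.126] rows~ 1.2
[0.48, -11.7, -2.69] [-0.02, -0.008, -0.209] rows~ 1.9
[0.64, -16.35, -3.07] [-0.028, -0.008, -0.292] rows~ 2.7
[0.71, -20.97, -3.45] [-0.037, -0.008, -0.376] rows~ 3.4
[0.7, -25.56, -3.82] [-0.045, -0.008, -0.459] rows~ 4.1
[0.6, -30.1, -4.18] [-0.054, -0.007, -0.542] rows~ 4.9
[0.43, -34.6, -4.53] [-0.062, -0.007, -0.626] rows~ 5.6
[0.17, -39.04, -4.88] [-0.071, -0.007, -0.709] rows~ 6.3
[-0.16, -43.42, -5.22] [-0.079, -0.007, -0.793] rows~ 7.0
[-0.34, -45.58, -5.38] [-0.083, -0.007, -0.834] rows~ 7.3
```

View pics/g7.png

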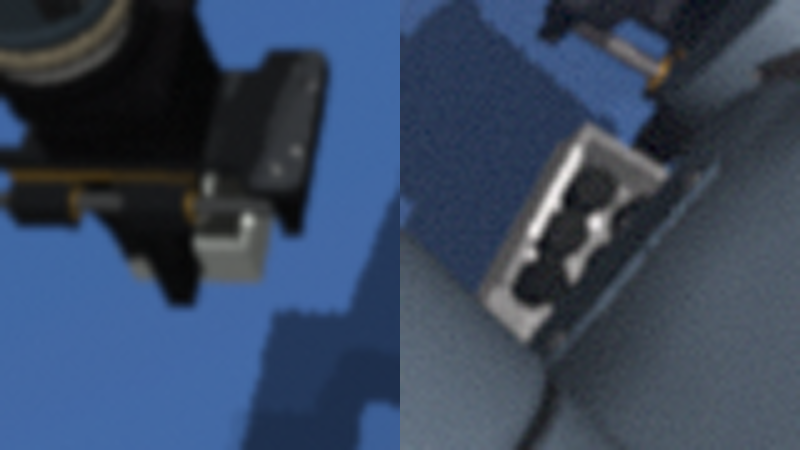

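The scoop is held level with the stoppers inside. Carrying it over to the jar.

Emit:
play_rows(
  gripper=[1, 1, 1, 1, 1, 1, 1, 1, 1, 1, 1, 1],
  delta_pos=[
    [-0.1, -2.3, -1.9],
    [0.2, -7, -2.3],
    [0.5, -11.7, -2.7],
    [0.6, -16.4, -3.1],
    [0.7, -21, -3.5],
    [0.7, -25.6, -3.8],
    [0.6, -30.1, -4.2],
    [0.4, -34.6, -4.5],
    [0.2, -39, -4.9],
    [-0.1, -43.4, -5.2],
    [-0.3, -45.6, -5.4],
    [-0.3, -45.6, -5.4],
  ],
  turn=[
    [0, 0, -0.04],
    [-0.01, -0.01, -0.126],
    [-0.02, -0.01, -0.21],
    [-0.03, -0.01, -0.29],
    [-0.037, -0.01, -0.376],
    [-0.045, -0.01, -0.459],
    [-0.054, -0.01, -0.542],
    [-0.062, -0.01, -0.626],
    [-0.071, -0.01, -0.709],
    [-0.079, -0.01, -0.793],
    [-0.083, -0.01, -0.834],
    [-0.083, -0.01, -0.834],
  ],
)

```text
time: 21.75
position: [0.7922, 0.0341, 0.2988]
tool_rot: [0.987, 0.153, -0.057, 0.005]
ft_force: [-0.2, -1.4, -0.7]
grip_width: 0.0138
grip_force: 55.0
```

```bash
python3 - <<'E'
from h import *
l1=MOUTH+.02*E+[0,0,.12]; l2=MOUTH+.018*E+.035*U; l3=MOUTH+.018*E+.012*U
plan([scoop(l1*(1-k)+l2*k,-6+30*k) for k in (.2,.4,.6,.8,1)]+[scoop(l2*(1-k)+l3*k,24+14*k) for k in (.5,1)])
E
```

```text
now t21.75 [0.7922 0.0341 0.2988] q [-0.08  0.8   0.7  -0.04  1.76  1.17] F [-0.2 -1.4 -0.7] w 0.0138
[-0.9, 0.33, -0.05] [-0.008, 0.115, 0.005] rows~ 0.6
[-1.87, 0.33, 0.55] [-0.008, 0.219, 0.004] rows~ 1.2
[-2.97, 0.33, 1.24] [-0.009, 0.324, 0.004] rows~ 1.7
[-4.18, 0.33, 2.03] [-0.009, 0.429, 0.003] rows~ 2.3
[-5.5, 0.33, 2.94] [-0.009, 0.533, 0.003] rows~ 2.9
[-6.26, 0.32, 2.92] [-0.009, 0.656, 0.002] rows~ 3.5
[-7.12, 0.32, 3.09] [-0.01, 0.778, 0.002] rows~ 4.2
```

Emit:
play_rows(
  gripper=[1, 1, 1, 1, 1, 1, 1, 1],
  delta_pos=[
    [-0.9, 0.3, 0],
    [-1.9, 0.3, 0.6],
    [-3, 0.3, 1.2],
    [-4.2, 0.3, 2],
    [-5.5, 0.3, 2.9],
    [-6.3, 0.3, 2.9],
    [-7.1, 0.3, 3.1],
    [-7.1, 0.3, 3.1],
  ],
  turn=[
    [-0.01, 0.115, 0],
    [-0.01, 0.22, 0],
    [-0.01, 0.325, 0],
    [-0.01, 0.43, 0],
    [-0.01, 0.53, 0],
    [-0.01, 0.656, 0],
    [-0.01, 0.778, 0],
    [-0.01, 0.778, 0],
  ],
)

```text
time: 22.75
position: [0.7178, 0.0056, 0.275]
tool_rot: [0.936, 0.141, 0.319, -0.049]
ft_force: [-0.1, -0.1, -1.8]
grip_width: 0.0138
grip_force: 55.0
```

```bash
python3 - <<'E'
from h import *
l3=MOUTH+.018*E+.012*U
plan([scoop(l3,th) for th in (38,43,48,53,58,63,68,73,78)])
E
```

```text
now t22.75 [0.7178 0.0056 0.275 ] q [-0.3   0.43  1.65  0.67  0.6   0.5 ] F [-0.1 -0.1 -1.8] w 0.0138
[0.48, -0.17, 0.22] [0.001, 0.005, -0.005] rows~ 0.1
[-0.05, -0.16, -0.89] [0.001, 0.093, -0.005] rows~ 0.5
[-0.69, -0.16, -1.94] [0.001, 0.18, -0.005] rows~ 1.0
[-1.41, -0.16, -2.94] [0.001, 0.267, -0.005] rows~ 1.4
[-2.21, -0.15, -3.88] [0.001, 0.354, -0.005] rows~ 1.9
[-3.09, -0.15, -4.73] [0.002, 0.442, -0.005] rows~ 2.4
[-4.05, -0.14, -5.51] [0.002, 0.529, -0.005] rows~ 2.8
[-5.07, -0.13, -6.21] [0.002, 0.616, -0.005] rows~ 3.3
[-6.14, -0.13, -6.81] [0.002, 0.703, -0.005] rows~ 3.8
```

Emit:
play_rows(
  gripper=[1, 1, 1, 1, 1, 1, 1, 1, 1, 1],
  delta_pos=[
    [0.2, -0.16, -0.3],
    [-0.05, -0.16, -0.9],
    [-0.35, -0.16, -1.4],
    [-0.7, -0.16, -1.95],
    [-1.05, -0.16, -2.45],
    [-1.4, -0.16, -2.95],
    [-1.8, -0.16, -3.4],
    [-2.2, -0.16, -3.9],
    [-2.2, -0.16, -3.9],
    [-2.2, -0.16, -3.9],
  ],
  turn=[
    [0, 0.05, 0],
    [0, 0.093, 0],
    [0, 0.136, 0],
    [0, 0.18, 0],
    [0, 0.224, 0],
    [0, 0.267, 0],
    [0, 0.31, 0],
    [0, 0.354, 0],
    [0, 0.354, 0],
    [0, 0.354, 0],
  ],
)

```text
time: 24.0
position: [0.6841, -0.0044, 0.2969]
tool_rot: [0.862, 0.133, 0.484, -0.072]
ft_force: [-0.2, 0.2, -1.1]
grip_width: 0.0136
grip_force: 55.0
```

```bash
python3 - <<'E'
from h import *
from rig import robot
l3=MOUTH+.018*E+.012*U
plan([scoop(l3,th) for th in (58,63,68,73,78)])
s=robot.camera("scene");t=robot.camera("top");w=robot.camera("wrist")
pickle.dump((s,t,w),open("g8.pkl","wb"))
x,y=[int(v) for v in proj(s,MOUTH)-[40,50]]
dk=lambda c,x,y,w,h:int(((c["color"][y:y+h,x:x+w].max(2))<45).sum())
a=[cv2.resize(s["color"][y:y+90,x:x+80,::-1],(400,450),interpolation=cv2.INTER_CUBIC)]
x,y=[int(v) for v in proj(t,MOUTH)-[40,45]]
a.append(cv2.resize(t["color"][y:y+90,x:x+80,::-1],(400,450),interpolation=cv2.INTER_CUBIC))
cv2.imwrite("pics/g8.png",np.hstack(a))
E
```

```text
now t24.00 [ 0.6841 -0.0044  0.2969] q [-0.44  0.41  1.95  1.71  0.62 -0.61] F [-0.2  0.2 -1.1] w 0.0136
[-0.72, -0.11, -0.27] [0.003, -0.01, 0.003] rows~ 0.1
[-1.24, -0.11, -1.39] [0.002, 0.078, 0.003] rows~ 0.4
[-1.85, -0.11, -2.45] [0.002, 0.165, 0.003] rows~ 0.9
[-2.56, -0.11, -3.46] [0.002, 0.252, 0.003] rows~ 1.4
[-3.35, -0.11, -4.41] [0.002, 0.339, 0.003] rows~ 1.8
```

Emit:
play_rows(
  gripper=[1, 1, 1, 1, 1, 1, 1, 1, 1, 1, 1, 1],
  delta_pos=[
    [-0.7, -0.1, -0.3],
    [-0.9, -0.1, -0.8],
    [-1.2, -0.1, -1.4],
    [-1.5, -0.1, -1.9],
    [-1.85, -0.1, -2.45],
    [-2.2, -0.1, -2.9],
    [-2.55, -0.1, -3.45],
    [-2.9, -0.1, -3.9],
    [-3.3, -0.1, -4.4],
    [-3.3, -0.1, -4.4],
    [-3.3, -0.1, -4.4],
    [-3.3, -0.1, -4.4],
  ],
  turn=[
    [0, 0, 0],
    [0, 0.04, 0],
    [0, 0.078, 0],
    [0, 0.12, 0],
    [0, 0.165, 0],
    [0, 0.21, 0],
    [0, 0.252, 0],
    [0, 0.295, 0],
    [0, 0.339, 0],
    [0, 0.339, 0],
    [0, 0.339, 0],
    [0, 0.339, 0],
  ],
)

```text
time: 25.65
position: [0.6307, -0.0193, 0.2916]
tool_rot: [0.768, 0.119, 0.622, -0.093]
ft_force: [0.7, -0.3, -0.9]
grip_width: 0.0139
grip_force: 55.0
```

```bash
python3 - <<'E'
from h import *
from rig import robot
l3=MOUTH+.018*E+.012*U
plan([scoop(l3,78),scoop(l3+[0,0,.12],78),scoop(l3+[0,0,.12],40)])
a=[]
for n in ("scene","top"):
    c=robot.camera(n); x,y=[int(v) for v in proj(c,MOUTH)-[36,52]]; 
    a.append(cv2.resize(c["color"][y:y+108,x:x+72,::-1],(400,600),interpolation=cv2.INTER_CUBIC))
    C=c["color"].astype(int); m=(C.max(2)<40)&(C.max(2)-C.min(2)<15); print(n,m.sum())
cv2.imwrite("pics/g9.png",np.hstack(a))
E
```

```text
now t25.65 [ 0.6307 -0.0193  0.2916] q [-0.61  0.59  2.23  2.14  1.17 -1.3 ] F [ 0.7 -0.3 -0.9] w 0.0139
[-0.02, 0.06, 0.04] [0.002, 0.0, 0.004] rows~ 0.0
[11.71, 0.11, -2.46] [0.002, 0.0, 0.004] rows~ 1.9
[12.36, 0.1, 6.71] [0.003, -0.663, 0.003] rows~ 3.6
scene 10488
top 35
```

View pics/g9.png

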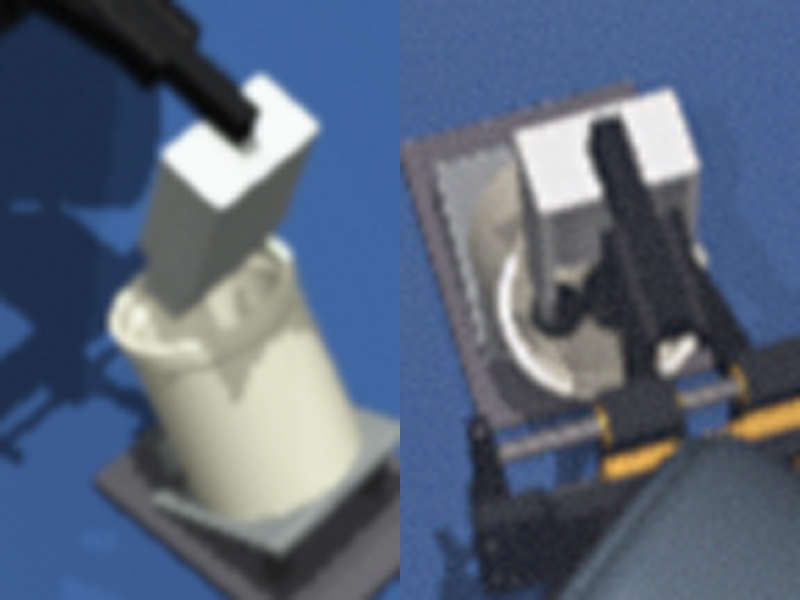

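The scoop is tipped right over the mouth (top tile 605,150), dark stoppers show inside the jar (about 560,310), and none are on the counter. A small shake, then lifting clear.

Emit:
play_rows(
  gripper=[1, 1, 1, 1, 1, 1, 1, 1, 1, 1, 1, 1],
  delta_pos=[
    [1, 0.1, 0],
    [0.2, 0.1, 0],
    [1.2, 0.1, 0],
    [0.2, 0.1, 0],
    [1.2, 0.1, 0],
    [0.2, 0.1, 0],
    [3, 0.1, -0.6],
    [6, 0.1, -1.2],
    [9, 0.1, -2],
    [11.7, 0.1, -2.5],
    [11.7, 0.1, -2.5],
    [11.7, 0.1, -2.5],
  ],
  turn=[
    [0, 0, 0],
    [0, 0, 0],
    [0, 0, 0],
    [0, 0, 0],
    [0, 0, 0],
    [0, 0, 0],
    [0, 0, 0],
    [0, 0, 0],
    [0, 0, 0],
    [0, 0, 0],
    [0, 0, 0],
    [0, 0, 0],
  ],
)

```text
time: 27.25
position: [0.6301, -0.0198, 0.409]
tool_rot: [0.769, 0.118, 0.621, -0.094]
ft_force: [0.4, -0.5, -2.1]
grip_width: 0.0133
grip_force: 55.0
```

```bash
python3 - <<'E'
from h import *
from rig import robot
l4=MOUTH+.018*E+[0,0,.14]
plan([scoop(l4,78-13*k) for k in range(7)])
E
```

```text
now t27.25 [ 0.6301 -0.0198  0.409 ] q [-0.62  0.28  2.12  1.93  0.98 -0.87] F [ 0.4 -0.5 -2.1] w 0.0133
[1.32, 0.04, 0.44] [0.001, 0.003, 0.001] rows~ 0.2
[2.24, 0.03, 3.5] [0.002, -0.224, 0.001] rows~ 1.2
[2.44, 0.03, 6.69] [0.002, -0.451, 0.001] rows~ 2.4
[1.93, 0.02, 9.85] [0.002, -0.678, 0.001] rows~ 3.6
[0.71, 0.02, 12.81] [0.002, -0.904, 0.001] rows~ 4.8
[-1.14, 0.01, 15.42] [0.002, -1.131, 0.0] rows~ 6.1
[-3.52, 0.01, 17.54] [0.002, -1.358, 0.0] rows~ 7.3
```

Emit:
play_rows(
  gripper=[1, 1, 1, 1, 1, 1, 1, 1, 1, 1, 1, 1],
  delta_pos=[
    [1.8, 0, 2],
    [2.2, 0, 3.5],
    [2.4, 0, 5],
    [2.4, 0, 6.7],
    [2.2, 0, 8.2],
    [1.9, 0, 9.9],
    [1.3, 0, 11.3],
    [0.7, 0, 12.8],
    [-0.2, 0, 14.1],
    [-1.1, 0, 15.4],
    [-3.5, 0, 17.5],
    [-3.5, 0, 17.5],
  ],
  turn=[
    [0, -0.11, 0],
    [0, -0.22, 0],
    [0, -0.34, 0],
    [0, -0.45, 0],
    [0, -0.56, 0],
    [0, -0.68, 0],
    [0, -0.79, 0],
    [0, -0.9, 0],
    [0, -1.02, 0],
    [0, -1.13, 0],
    [0, -1.29, 0],
    [0, -1.358, 0],
  ],
)

```text
time: 28.75
position: [0.786, 0.03, 0.3299]
tool_rot: [0.988, 0.152, -0.007, -0.001]
ft_force: [0.2, 0.5, -2.0]
grip_width: 0.014
grip_force: 55.0
```

```bash
python3 - <<'E'
from h import *
from rig import robot
t=robot.camera("top");s=robot.camera("scene"); pickle.dump((t,s),open("g10.pkl","wb"))
o=robot.get_obs(); X=np.array(o["position"]);R=Rn.from_quat(o["tool_rot"])
# scoop-floor sample grid, in the scoop frame, seen by both cameras: brightness map
for n,c in (("scene",s),("top",t)):
    print(n)
    for sx in range(-60,41,12):
        row=[]
        for sy in range(-24,25,8):
            P=X+R.apply([sx/1e3-.055,-sy/1e3,.0622-.006]); u=proj(c,P).round().astype(int)
            row.append(int(c["color"][u[1],u[0]].max()) if 0<=u[0]<512 and 0<=u[1]<384 else -1)
        print(sx,row)
print("jar inside")
for e in range(-32,33,8):
    print(e,[int(t["color"][tuple(proj(t,MOUTH+E*e/1e3+np.cross(U,E)*f/1e3).round().astype(int)[::-1])].max()) for f in range(-32,33,8)])
d=pickle.load(open("c0.pkl","rb"))
# changes in counter: top camera now vs start, small dark blobs
D=cv2.absdiff(t["color"],d["top"]["color"]).max(2); m=((t["color"].max(2)<70)).astype(np.uint8)
k,l,st,ce=cv2.connectedComponentsWithStats(m); print([(st[i].tolist()) for i in range(1,k) if 8<st[i][4]<200])
plan([])
E
```

```text
scene
-60 [122, 244, 245, 77, 43, 65, 75]
-48 [99, 179, 96, 13, 45, 67, 51]
-36 [100, 158, 27, 12, 46, 52, 51]
-24 [100, 132, 63, 13, 39, 51, 51]
-12 [99, 158, 24, 10, 39, 60, 51]
0 [98, 154, 17, 13, 41, 51, 70]
12 [97, 108, 15, 13, 36, 51, 53]
24 [96, 109, 32, 10, 13, 31, 61]
36 [99, 101, 46, 48, 12, 11, 8]
top
-60 [233, 61, 89, 107, 111, 117, 119]
-48 [231, 79, 89, 110, 112, 121, 120]
-36 [135, 91, 102, 110, 115, 119, 118]
-24 [78, 93, 107, 114, 121, 117, 124]
-12 [85, 101, 108, 113, 116, 122, 121]
0 [95, 110, 111, 118, 121, 120, 126]
12 [100, 106, 112, 117, 120, 120, 121]
24 [104, 110, 116, 119, 120, 121, 119]
36 [107, 115, 117, 120, 122, 120, 123]
jar inside
-32 [226, 204, 195, 174, 83, 99, 105, 114, 115]
-24 [179, 171, 171, 168, 76, 96, 112, 116, 119]
-16 [150, 146, 59, 107, 78, 98, 113, 122, 121]
-8 [123, 130, 62, 83, 92, 104, 114, 116, 123]
0 [118, 144, 114, 80, 97, 109, 117, 118, 120]
8 [106, 111, 112, 84, 105, 117, 117, 120, 122]
16 [91, 117, 72, 98, 106, 117, 121, 122, 123]
24 [175, 98, 82, 102, 114, 117, 122, 123, 120]
32 [205, 101, 81, 105, 116, 120, 117, 122, 119]
[[301, 38, 16, 13, 62], [223, 55, 10, 15, 55], [231, 60, 22, 5, 38], [258, 63, 30, 14, 127], [218, 74, 6, 4, 15], [284, 80, 9, 6, 25], [284, 95, 2, 12, 14], [206, 109, 7, 27, 53], [284, 116, 2, 16, 21], [285, 151, 3, 6, 12], [278, 174, 3, 12, 17], [173, 188, 11, 35, 65], [277, 189, 2, 12, 12], [286, 221, 2, 21, 23], [283, 245, 3, 18, 19], [132, 365, 13, 19, 189]]
now t28.85 [0.7871 0.0297 0.3328] q [-0.1   0.71  0.78 -0.    1.66  1.16] F [-0.4  0.5 -2. ] w 0.0137
```

```bash
python3 - <<'E'
from h import *
l0=np.array([.5541,-.3571,.007])+ .13*np.array([np.cos(np.radians(149.5)),np.sin(np.radians(149.5)),0])
l1=MOUTH+.018*E+[0,0,.14]
plan([scoop((l0+[0,0,.16])*(1-k)+l1*k,0,149.5+48*k) for k in (.8,.6,.4,.2,0)]+[scoop(l0+[0,0,.004],0,149.5)])
E
```

```text
now t28.85 [0.7871 0.0297 0.3328] q [-0.1   0.71  0.78 -0.    1.66  1.16] F [-0.4  0.5 -2. ] w 0.0137
[-6.13, 6.25, 1.86] [-0.002, 0.007, 0.167] rows~ 1.4
[-12.55, 12.41, 4.19] [-0.001, 0.007, 0.334] rows~ 2.9
[-19.31, 18.44, 6.53] [-0.001, 0.007, 0.502] rows~ 4.4
[-26.39, 24.3, 8.87] [-0.0, 0.007, 0.669] rows~ 5.9
[-33.76, 29.94, 11.21] [0.001, 0.007, 0.837] rows~ 7.4
[-33.66, 29.97, 26.81] [0.001, 0.007, 0.837] rows~ 8.4
```

Emit:
play_rows(
  gripper=[1, 1, 1, 1, 1, 1, 1, 1, 1, 1, 1, 1],
  delta_pos=[
    [-3, 3, 0.9],
    [-6.1, 6.2, 1.9],
    [-9.3, 9.3, 3],
    [-12.6, 12.4, 4.2],
    [-15.9, 15.4, 5.3],
    [-19.3, 18.4, 6.5],
    [-22.8, 21.4, 7.7],
    [-26.4, 24.3, 8.9],
    [-30, 27.1, 10],
    [-33.8, 29.9, 11.2],
    [-33.8, 29.9, 11.2],
    [-33.8, 29.9, 11.2],
  ],
  turn=[
    [0, 0.007, 0.084],
    [0, 0.007, 0.167],
    [0, 0.007, 0.25],
    [0, 0.007, 0.334],
    [0, 0.007, 0.418],
    [0, 0.007, 0.502],
    [0, 0.007, 0.585],
    [0, 0.007, 0.669],
    [0, 0.007, 0.753],
    [0, 0.007, 0.837],
    [0, 0.007, 0.837],
    [0, 0.007, 0.837],
  ],
)

```text
time: 30.35
position: [0.5532, -0.3572, 0.2277]
tool_rot: [0.964, -0.264, 0.005, -0.001]
ft_force: [0.4, -0.3, -0.9]
grip_width: 0.0136
grip_force: 55.0
```

```bash
python3 - <<'E'
from h import *
l0=np.array([.5541,-.3571,.007])+ .13*np.array([np.cos(np.radians(149.5)),np.sin(np.radians(149.5)),0])
plan([scoop(l0+[0,0,.16],0,149.5),scoop(l0+[0,0,.003],0,149.5)])
E
```

```text
now t30.35 [ 0.5532 -0.3572  0.2277] q [-0.75  0.56  1.34  0.01  1.22  1.36] F [ 0.4 -0.3 -0.9] w 0.0136
[0.06, -0.05, 0.55] [-0.004, -0.009, -0.003] rows~ 0.1
[-0.08, 0.02, 16.25] [-0.004, -0.009, -0.003] rows~ 2.6
```

Emit:
play_rows(
  gripper=[1, 1, 1, 1, 1, 1, 1, 1],
  delta_pos=[
    [0, 0, 4],
    [0, 0, 9],
    [0, 0, 13],
    [0, 0, 15.5],
    [0, 0, 16.2],
    [0, 0, 16.4],
    [0, 0, 16.5],
    [0, 0, 16.5],
  ],
  turn=[
    [0, -0.009, 0],
    [0, -0.009, 0],
    [0, -0.009, 0],
    [0, -0.009, 0],
    [0, -0.009, 0],
    [0, -0.009, 0],
    [0, -0.009, 0],
    [0, -0.009, 0],
  ],
)

```text
time: 31.35
position: [0.5562, -0.3587, 0.0643]
tool_rot: [0.965, -0.264, 0.002, -0.001]
ft_force: [0.6, -0.5, -0.9]
grip_width: 0.0137
grip_force: 55.0
```

Emit:
play_rows(
  gripper=[1, 1, 1, 1],
  delta_pos=[
    [0, 0, 0.1],
    [0, 0, 0.2],
    [0, 0, 0.3],
    [0, 0, 0.3],
  ],
  turn=[
    [0, 0, 0],
    [0, 0, 0],
    [0, 0, 0],
    [0, 0, 0],
  ],
)

```text
time: 31.85
position: [0.5562, -0.3588, 0.0623]
tool_rot: [0.965, -0.264, 0.002, -0.001]
ft_force: [0.5, 0.6, 8.6]
grip_width: 0.014
grip_force: 55.0
```

Contact. Releasing, then retreating up and back for a wrist check.

Emit:
play_rows(
  gripper=[0.5, 0.0, -0.5, -1, -1, -1, -1, -1, -1, -1, -1, -1],
  delta_pos=[
    [0, 0, 0],
    [0, 0, 0],
    [0, 0, 0],
    [0, 0, 0],
    [0, 0, 0],
    [0, 0, 0],
    [0, 0, -4],
    [0, 0, -9],
    [0, 0, -14],
    [-4, 0, -19],
    [-9, 0, -22],
    [-13, 0, -23],
  ],
  turn=[
    [0, 0, 0],
    [0, 0, 0],
    [0, 0, 0],
    [0, 0, 0],
    [0, 0, 0],
    [0, 0, 0],
    [0, 0, 0],
    [0, 0, 0],
    [0, 0, 0],
    [0, 0, 0],
    [0, 0, 0],
    [0, 0, 0],
  ],
)

```text
time: 33.35
position: [0.4424, -0.292, 0.2923]
tool_rot: [0.965, -0.264, 0.003, 0.0]
ft_force: [-0.3, -0.6, -0.0]
grip_width: 0.0868
grip_force: 0.0
```

```bash
python3 - <<'E'
from h import *
from rig import robot
exec(open("m.py").read().split("def ell")[0].split("\n",2)[2])
c={n:robot.camera(n) for n in ("scene","top","wrist")}; w=c["wrist"];w["fish"]=1;t=c["top"];s=c["scene"]
pickle.dump(c,open("g11.pkl","wb"))
def grid(cam):
    hx=np.array([np.cos(np.radians(-30.5)),np.sin(np.radians(-30.5)),0]);hy=np.array([-hx[1],hx[0],0]);O=np.array([.5562,-.3588,0])-.055*hx
    for sx in range(-60,41,10): print(sx,[int(cam["color"][tuple(proj(cam,O+hx*sx/1e3+hy*sy/1e3+[0,0,.008]).round().astype(int)[::-1])].max()) for sy in range(-24,25,8)])
print("wrist scoop grid");grid(w)
k=cont(w,(200,30,130,140),lambda R,G,B:(R>165)&(G>165)&(R-B>-25)); print("scoop rect",cv2.minAreaRect(k.astype(np.float32)))
cap=lambda R,G,B:(R>190)&(B<170)&(R-B>60)
a=cont(s,(315,92,24,26),cap).mean(0); b=cont(t,(98,190,24,24),cap).mean(0); print("brush cap",a,b,tri([(s,a),(t,b)]))
d=pickle.load(open("c0.pkl","rb"))
print("jar inside dark px scene before/after",[int((x["color"][205:232,222:268].max(2)<70).sum()) for x in (d["scene"],s)])
for nm,(x,y,ww,hh) in {"bottle_a":(165,145,40,40),"carton":(170,100,50,50),"bottle_b":(350,125,40,40)}.items():
    f=lambda q:cv2.cvtColor(q["color"][y:y+hh,x:x+ww],cv2.COLOR_RGB2GRAY).astype(np.float32)
    print(nm,cv2.phaseCorrelate(f(d["top"]),f(t)))
print("jar inside, top")
for e in range(-32,33,8):
    print(e,[int(t["color"][tuple(proj(t,MOUTH+E*e/1e3+np.cross(U,E)*f/1e3).round().astype(int)[::-1])].max()) for f in range(-32,33,8)])
plan([])
E
```

```text
wrist scoop grid
-60 [243, 238, 239, 239, 238, 240, 223]
-50 [243, 240, 240, 241, 241, 242, 226]
-40 [255, 255, 255, 255, 236, 212, 217]
-30 [255, 255, 255, 255, 255, 255, 255]
-20 [255, 255, 255, 255, 255, 255, 255]
-10 [255, 255, 255, 255, 255, 255, 255]
0 [255, 255, 255, 255, 255, 255, 255]
10 [255, 255, 255, 255, 255, 255, 255]
20 [255, 255, 255, 255, 255, 255, 255]
30 [255, 255, 255, 255, 255, 255, 255]
40 [255, 249, 239, 236, 206, 213, 223]
scoop rect ((256.8579406738281, 116.52554321289062), (46.68108367919922, 81.70396423339844), 0.16753102838993073)
brush cap [328.77403846 105.57211538] [107.31416667 201.44833333] (array([0.49605734, 0.35405555, 0.25658123]), [np.float64(0.3), np.float64(0.3)])
jar inside dark px scene before/after [0, 0]
bottle_a ((0.07167853431972304, 0.06115205509255972), 0.8110397058725357)
carton ((-0.05395954583569562, -0.041786538018182995), 0.9375814140319825)
bottle_b ((0.0950347634085773, 0.07903513644174254), 0.88199362128973)
jar inside, top
-32 [232, 214, 200, 189, 187, 187, 190, 204, 227]
-24 [197, 179, 178, 180, 186, 190, 186, 171, 195]
-16 [161, 162, 66, 60, 50, 134, 142, 125, 161]
-8 [128, 139, 64, 64, 50, 66, 57, 60, 108]
0 [127, 154, 120, 49, 58, 56, 60, 60, 61]
8 [110, 117, 177, 154, 56, 171, 94, 89, 221]
16 [99, 142, 137, 54, 88, 241, 238, 235, 176]
24 [178, 125, 61, 54, 56, 155, 177, 154, 186]
32 [201, 184, 176, 51, 76, 171, 161, 163, 224]
now t33.50 [ 0.442  -0.2914  0.291 ] q [-0.8   0.32  1.59  0.    1.24  1.31] F [ 0.9 -0.4  0.3] w 0.0871
```

```bash
python3 - <<'E'
from h import *
c=pickle.load(open("g11.pkl","rb"));d=pickle.load(open("c0.pkl","rb"))
t=c["top"]["color"]
def blobs(I):
    m=((I.max(2)<75)&(I.max(2).astype(int)-I.min(2)<40)).astype(np.uint8)
    k,l,st,ce=cv2.connectedComponentsWithStats(m); return [st[i].tolist() for i in range(1,k) if st[i][4]>10]
for n in ("top","scene"): print(n,"before",blobs(d[n]["color"]),"\n after",blobs(c[n]["color"]))
E
```

```text
top before [[55, 183, 23, 13, 72], [403, 190, 17, 12, 115], [383, 202, 17, 23, 120], [118, 205, 8, 8, 31], [391, 207, 17, 23, 135], [0, 365, 7, 19, 91], [38, 368, 13, 11, 104], [254, 373, 39, 11, 79]] 
 after [[266, 136, 22, 23, 214], [159, 172, 353, 212, 10124], [55, 183, 23, 14, 75], [112, 201, 6, 5, 12], [116, 205, 8, 10, 30], [446, 358, 19, 26, 212], [192, 367, 29, 17, 104], [46, 368, 4, 8, 11], [190, 375, 12, 9, 44]]
scene before [[84, 0, 47, 85, 2263], [132, 0, 56, 132, 3458], [290, 0, 11, 25, 225], [304, 0, 60, 58, 1861], [14, 13, 9, 8, 50], [122, 12, 5, 5, 15], [127, 14, 36, 23, 475], [367, 23, 104, 82, 511], [128, 35, 16, 12, 75], [483, 41, 10, 11, 75], [24, 45, 15, 9, 55], [7, 49, 15, 9, 52], [133, 48, 8, 8, 34], [0, 53, 6, 10, 30], [485, 53, 11, 13, 83], [309, 57, 5, 7, 28], [459, 70, 53, 40, 258], [282, 72, 5, 7, 28], [299, 73, 6, 8, 35], [494, 120, 18, 20, 35], [337, 147, 15, 17, 161], [301, 208, 12, 11, 25], [206, 219, 306, 165, 2890], [308, 227, 28, 18, 70], [110, 239, 14, 31, 263], [123, 239, 8, 17, 70], [231, 240, 10, 13, 69], [238, 248, 42, 25, 276], [172, 292, 12, 9, 20]] 
 after [[39, 0, 194, 131, 12382], [290, 0, 11, 25, 224], [319, 0, 34, 58, 1061], [156, 9, 12, 7, 38], [14, 13, 9, 7, 49], [367, 23, 104, 82, 496], [483, 41, 10, 11, 75], [24, 45, 15, 9, 56], [7, 49, 15, 9, 50], [0, 53, 6, 9, 29], [485, 53, 11, 13, 81], [309, 57, 5, 7, 28], [459, 70, 41, 30, 186], [282, 72, 5, 7, 27], [300, 73, 5, 7, 30], [498, 99, 14, 11, 59], [53, 102, 90, 66, 2831], [494, 120, 18, 20, 35], [337, 147, 14, 16, 150], [301, 208, 12, 10, 24], [206, 219, 306, 165, 2865], [309, 227, 27, 18, 66], [231, 240, 10, 13, 67], [110, 246, 13, 25, 167], [238, 248, 42, 25, 272], [172, 294, 11, 6, 17]]
```

The scoop is empty, there are no new dark blobs on the counter, and the dark area inside the jar is 214 px against 255 px for six stoppers side by side. The bystanders haven't moved. Handing in.

```bash
python3 -c "
from rig import robot
print(robot.hand_in())"
```

```text
the job is handed in; nothing more can be done
None
```

I handed the job in at about 34 s of the 72 s: the jar was brushed to its floor three times, the brush is back in its pot, no stopper shows anywhere outside the jar (inside they overlap too much to count), and the empty scoop stands upright on the counter, with the bottles and carton unmoved.

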